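Hook the dropped filter ring out from under the pump guard and refit it

TASK

The flat steel support ring of the filter port has fallen into the drip tray of the vacuum pump, under its fixed clear guard where no hand fits. With the hooked rod, feel down into the ring's hole through the opening below the front pane and draw the ring out over the tray's front lip onto the worktop, touching ring, tray and guard only lightly (less than about 6 N). Then, with the rod laid back in its rest, put the ring back over the upright stub of the filter port so that it lies flat on its shoulder, without forcing it, and leave the other loose things on the bench where they are.

Things in the scene. Friction and masses are not known exactly. Their poses are not given: they have to be found in the camera images.
- pump_set: vacuum pump in a dark steel drip tray 250 (x) by 260 mm (y), under a clear guard box 124 mm high; fixed to the bench. Origin: centre of the tray's underside, on the worktop; +x points away from the open front, +y to its left. Tray floor top is 2 mm above the worktop; the pump stands behind x = +15 mm. Thin: never press or knock it above 6 N with rod, gripper or arm
- tray_lip (a point): middle of the crest of the tray's bevelled front lip, 7 mm above the worktop; axes as pump_set, whose origin is 110 mm behind in x. From the crest the lip falls over 15 mm towards the front down to the worktop, and over 14 mm towards the back down to the tray floor (5 mm below the crest); it runs the tray's full width
- guard_gap (a point): middle of the lower edge of the guard's clear front pane, 60 mm above the worktop, 7 mm behind the lip's crest; axes as pump_set. Below this edge the front is open down to the tray, between two 12 mm square posts centred 118 mm to either side (y). The pane rises from here to the roof, which covers everything behind it
- hook_grip (a point): centre of the hooked rod's black handle (85 mm along x, 16 mm wide = y, 26 mm high = z): grasp here. From a tight ball knuckle 51 mm ahead in x and 3 mm below this point a 6 mm steel rod runs on along x; 160 mm in x from this point it ends in a 6 mm round-ended tip bent straight down. At the knuckle the rod is bent up or down and sideways
- hook: the same hooked rod, 0.16 kg; origin mid underside of the handle, 13 mm below hook_grip, x towards the tip, z up. The tip's lowest point is 4 to 20 mm below the handle's underside (12 if straight) and up to 14 mm left or right of the handle's centre line, as the rod was left bent: not measured, to be found by feel. The knuckle does not yield in use
- tool_rest: rest in which the rod's handle lies at the start: fixed, two grey saddles 14 mm long at x = -29 and +29 mm, 46 mm wide (y), floor 24 mm above the worktop with side cheeks to 30 mm, 26 mm apart, on a 4 mm base plate 90 x 46 mm; the handle is free to grasp between the saddles. Origin: centre of its underside; x along the handle
- ring_center (a point): centre of the flat steel ring, 42 mm outside, 20 mm hole, 6 mm thick, about 0.05 kg; the point lies in the middle of the hole, 3 mm above the ring's underside; z is the ring's axis. At the start it lies flat on the tray floor behind the front lip
- ring: the same ring; origin at the centre of its underside, z its axis
- port_seat (a point): filter port, fixed to the bench: round foot 68 mm across, 14 mm high; on it a shoulder 32 mm across with its top 24 mm above the worktop; from that an upright steel stub 15 mm thick with tapered top, ending 51 mm above the worktop. This point: centre of the shoulder's top face, where the ring's underside must rest; z up
- filter_port: the same filter port; origin at the centre of its underside on the worktop; +x towards its hose nipple, which sticks out 24 mm beyond the foot's edge, 7 mm above the worktop
- petri_dish: bystander: petri dish, 64 mm across, 14 mm high, loose; origin at the centre of its underside
- dropper_bottle: bystander: small square glass dropper bottle with black bulb, 30 x 30 x 80 mm, loose; origin at the centre of its underside
- small_beaker: bystander: glass beaker, 63 x 58 x 65 mm, loose; origin at the centre of its underside
There are look-alikes about, which are no part of the job. Several things have the shape of the tool_rest; the one meant has the colours described above.

How it is judged (in metres and radians):
On the way:
1. the ring has been drawn out over the front lip and lies on the worktop in front of the tray (x of ring_center in the frame of pump_set below -0.148 m and height (world z) of ring_center below 0.007 m and angle between ring's own z axis and vertical below 0.12 rad), for 0.2 s.
At the end, for the whole second after the job is handed in: The ring lies at rest round the port's stub, within 4 mm of its centre line, flat (within 5 degrees) and down on the shoulder (within 2 mm); the rod lies still and level in its rest, the handle down between the cheeks of both saddles (its middle within 25 mm of the rest's middle) (horizontal distance between ring_center and port_seat below 0.004 m and z of ring_center in the frame of port_seat between 0.001 and 0.005 m and angle between the z axis of ring and the z axis of filter_port, either way round below 0.09 rad and linear speed of each of ring, hook below 0.02 m/s and horizontal distance between hook_grip and tool_rest below 0.025 m and height (world z) of hook_grip below 0.042 m and angle between hook's own z axis and vertical below 0.12 rad and angle between the x axis of hook and the x axis of tool_rest, either way round below 0.2 rad); the robot touches nothing.
It fails at once if the fingers touch the ring while it is still in the tray or on its lip (contact force between the fingers and ring above 0.3 N and x of ring_center in the frame of pump_set above -0.135 m and y of ring_center in the frame of pump_set between -0.13 and 0.13 m and height (world z) of ring_center below 0.06 m).
It fails at once if the rod presses or knocks the ring, tray, guard or pump with more than 6 N (contact force between hook and pump_set above 6 N or contact force between hook and ring above 6 N).
It fails at once if the gripper or arm presses or knocks the tray, guard or pump with more than 6 N (contact force between any of the fingers, the arm and pump_set above 6 N).
It fails at once if the ring is forced or dropped onto the filter port with more than 25 N (contact force between ring and filter_port above 25 N).
It fails at once if a bystander is pushed more than 30 mm or knocked over (distance of any of petri_dish, dropper_bottle, small_beaker from where it was at the start of the episode above 0.03 m or angle between any of petri_dish, dropper_bottle, small_beaker's own z axis and vertical above 0.6 rad).
It also fails if it takes over 72 s, if anything falls off the work surface, if the arm or the gripper's body presses on something with over 40 N, if the wrist force passes 120 N, or if a joint passes its speed limit or range.

ROBOT

A 6-joint arm with a two-finger parallel gripper is mounted at the origin on a cart in front of the work surface, level with it; the furniture and walls round the work are solid. World frame = base frame: x ahead of the robot, y to its left, z up, the work surface at z = 0. Lengths are in m, angles in degrees, forces in N, time in s.
With the tool pointing down it reaches from about 0.375 to 0.9 m from the base axis. Payload 3.1 kg.
Tool frame: the origin (TCP) lies at the very end of the fingers, on their centre line; the grasp point (between the pads) lies 19 mm behind it; z points along the fingers, y is the line along which they close (so a half turn about z gives the same grasp; the last joint's range is limited). The gripper opens to 87 mm and grips with 3 to 60 N. Pads are 19 mm wide; open, the fingers measure 117 mm over their backs; the gripper's body (75 mm by 190 mm) begins 51 mm behind the grasp point.
Start: joints at [-77.206, 30.224, 82.088, -0, 67.689, -10.227], TCP at [0.244, -0.575, 0.202] pointing down, gripper open.
Joint ranges: [-176.69, 176.69], [-43.24, 126.21], [12.49, 139.97], [-82, 262], [0, 151.66], [-163.58, 163.58]. Speed limits (degrees/s): [159.86, 159.86, 180, 180, 180, 180].

INTERFACE

Orientations are given as a 3x3 rotation matrix whose columns are the frame's x, y, z axes.
In Python, from rig import bot gives the robot as it stands.
- The arm moves only by the tool move_arm, never from a script. Its argument "increments" is a list of rows, each an object with "xyz": the shift along the tool's x, y, z in mm, a list of three; "roll": the turn about the tool's z in rad; "grip": the opening in per cent of the stroke, from 0 (shut) to 100 (fully open). A call has 1 to 5 rows; each row shifts and turns the commanded pose from where the row before left it, along the tool's axes as they then stand; what a row does not reach is not made up. A row lasts 1/12 s, in which the tool goes at most 41.7 mm and 7.16 degrees, less where a joint would pass 70% of its speed; a pose out of reach is approached as far as the arm can. A call is refused whole if a number of a shift passes 41.7 or a number of a turn 0.125, either way. A call with a gripper value outside its range is refused whole. The fingers move at their own pace and stop on an object; the grip force is fixed at half the most. Time passes only in rows, so rows that do not move let the fingers close. It gives the time, the measured TCP pose, the force, the opening and the grip force at its end, in the units of the state.
- bot.read_state(): the state, without advancing time (a new reading comes with each control period).
- bot.capture(name): name is "scene" or "side" or "wrist"; returns (picture, depth): 400x640x3 uint8, red, green, blue; 400x640 float32, m along the optical axis (not along the pixel's ray), 0 where there is no reading.
- bot.camera_model(name): a dict with "intrinsics" (3x3 intrinsics, pixels), "rvec" (rotation vector, rad) and "tvec" (3), from world to camera coordinates, as OpenCV has them; the wrist camera has in their place "tool_from_camera" (4x4, takes a point from camera to tool coordinates, whose origin is the TCP and whose axes are the flange's). Camera axes: x right, y down, z forward; pixel columns grow to the right and rows downward; lengths in m; the calibration is good to about 2 mm. A picture is of the moment at which its call begins: read the wrist's pose just before it. camera_model takes no time and is no camera call.
- bot.hand_in(): hands the job in; it is judged then, once.
Trained networks look in the newest picture that a camera, given by its name, has taken for a name from the list of things; names that differ only in an ending like _2 or _b are one class to them, and where a whole thing is asked for, a point or a joint stands for the part that bears it (a point fixed in the world has none). Each returns a list of dicts, best first, with "conf" (0 to 1); they miss things now and then, are a little off and sometimes report something else, mostly with a low value. They report only what shows in the picture. A call takes as long as a camera call. They do not tell look-alikes from the thing itself.
- bot.spot_in(label, camera): "at" ([x, y, z] in m, in the coordinates of the camera as it stood for that picture, good to about 4 mm: the middle of the surface that is visible of it).
- bot.trace(label, camera): "mask" (400x640 bool, what is visible of it).
The state is a dict: "time_s": time; "joint_positions": joint angles; "qvel": joint speeds; "tau": joint torques, N m; "position": TCP position; "tcp_rot": TCP orientation; "force": force on the tool from outside, world axes, zero at the start; "moment": the same for the moment, N m; "opening": opening from 0.0 (shut) to 1.0 (fully open); "grasp_force": force on a finger pad.
Only numpy, scipy, OpenCV 4.12 (cv2) and the standard library are available. Lean on these libraries where they do the work, as an engineer would, in place of code of your own. Each camera call takes 0.05 s, during which the arm holds its last target. There are 200 camera calls.

## Working session

There is one attempt and no reset: what is moved stays moved. The work goes in short steps, Python scripts to look and compute and a tool call to move; the robot and the scene stay as the last step left them, time stands still between calls to the robot, and variables do not carry over. Pictures are saved under pics/ and viewed, at most 10 in all, crops included, and the job is handed in when it is done.

Besides the shell and the picture viewer there is one more tool, called after "Call:" as name(argument=value, ...) on one line, values as JSON. move_arm: Moves the arm, as the interface text tells. Its arguments: {"type":"object","properties":{"increments":{"type":"array"}},"required":["increments"]}

```bash
mkdir -p pics && ls && cat > h.py <<'E'
import numpy as np, cv2
from rig import bot
def cam(n):
    m=bot.camera_model(n); K=np.array(m["intrinsics"])
    if n=="wrist":
        s=bot.read_state(); T=np.eye(4); T[:3,:3]=s["tcp_rot"]; T[:3,3]=s["position"]
        return K, T@np.array(m["tool_from_camera"])
    R=cv2.Rodrigues(np.array(m["rvec"],float))[0]; t=np.array(m["tvec"],float).ravel()
    T=np.eye(4); T[:3,:3]=R.T; T[:3,3]=-R.T@t
    return K,T
def w(T,p): return T[:3,:3]@np.asarray(p,float)+T[:3,3]
def px(K,T,P):
    p=T[:3,:3].T@(np.asarray(P,float)-T[:3,3]); q=K@p; return q[:2]/q[2]
def ray(K,T,u,v,z):   # pixel -> world point at height z
    d=T[:3,:3]@np.linalg.solve(K,[u,v,1.]); o=T[:3,3]; return o+d*(z-o[2])/d[2]
def dep(K,T,D,u,v):
    return w(T,np.linalg.solve(K,[u,v,1.])*D[int(v),int(u)])
E
python3 - <<'E'
from h import *
s=bot.read_state(); print(s["position"],np.round(s["tcp_rot"],3).tolist())
ims=[]
for n in ["scene","side"]:
    K,T=cam(n); im,D=bot.capture(n); cv2.imwrite(f"pics/{n}.png",im[...,::-1]); np.save(f"{n}_d.npy",D)
    print(n,np.round(T[:3,3],3),K[0,0])
    for l in ["pump_set","hook","tool_rest","ring","filter_port","petri_dish","dropper_bottle","small_beaker"]:
        for d in bot.spot_in(l,n): print(l,round(d["conf"],2),np.round(w(T,d["at"]),3),np.round(px(K,T,w(T,d["at"]))))
E
```

```text
pics
[ 0.2442892  -0.57444963  0.20116498] [[0.92, 0.391, -0.0], [0.391, -0.92, 0.002], [0.0, -0.002, -1.0]]
scene [0.104 0.598 0.847] 411.3012600306668
pump_set 0.83 [0.614 0.399 0.12 ] [222. 230.]
hook 0.58 [0.557 0.098 0.041] [339. 198.]
tool_rest 0.93 [0.542 0.108 0.002] [339. 213.]
ring 0.3 [0.611 0.393 0.122] [225. 228.]
filter_port 0.78 [0.384 0.372 0.015] [302. 319.]
filter_port 0.56 [0.554 0.101 0.047] [339. 198.]
petri_dish 0.84 [0.478 0.5   0.016] [226. 325.]
dropper_bottle 0.8 [0.569 0.499 0.04 ] [200. 289.]
dropper_bottle 0.23 [0.382 0.378 0.014] [300. 321.]
side [0.227 0.63  0.927] 413.99429456261464
pump_set 0.56 [0.623 0.392 0.121] [224. 251.]
hook 0.58 [0.552 0.096 0.04 ] [328. 200.]
hook 0.49 [0.384 0.373 0.011] [317. 326.]
tool_rest 0.64 [ 0.638 -0.21   0.011] [361. 127.]
tool_rest 0.54 [0.549 0.109 0.003] [325. 212.]
filter_port 0.82 [0.386 0.372 0.013] [317. 325.]
petri_dish 0.9 [0.474 0.502 0.015] [248. 348.]
dropper_bottle 0.61 [0.474 0.503 0.013] [247. 349.]
dropper_bottle 0.56 [0.563 0.509 0.035] [213. 323.]
```

```bash
python3 - <<'E'
import cv2
a=cv2.imread("pics/scene.png"); 
cv2.imwrite("pics/a1.png",cv2.resize(a[90:390,100:500],(800,600),interpolation=cv2.INTER_CUBIC))
E
```

```text
(no output)
```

View pics/a1.png

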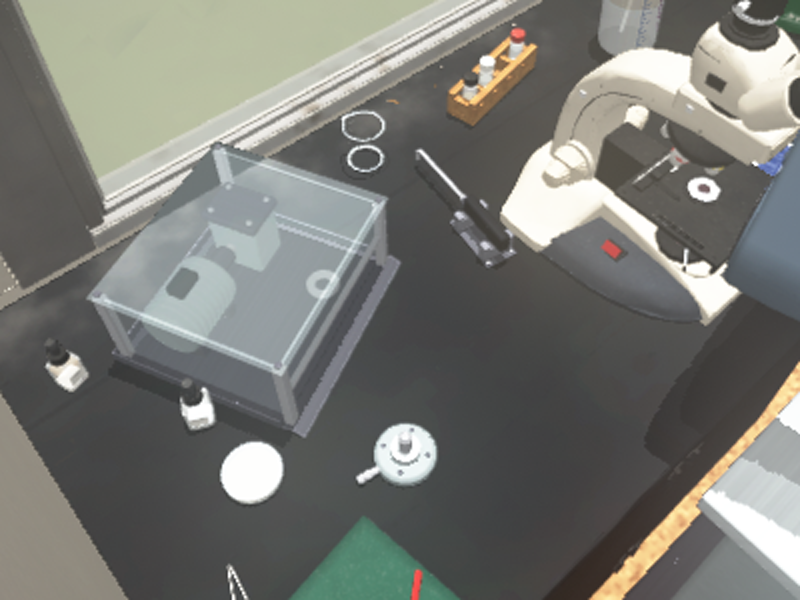

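View pics/side.png

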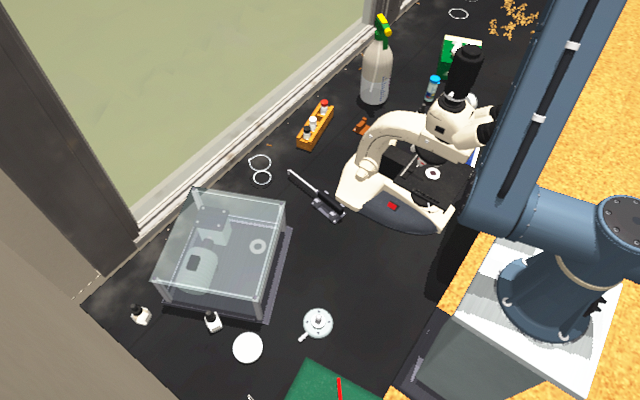

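The picture shows: the ring in the tray at scene px (261,232). Ring look-alikes are the disc on the microscope stage (452,184) and the two thin loops (282,153) and (282,169). The grey rest with the black handle is at about (339,205). The port is at (302,317), the petri dish at (226,326), and dropper bottles at (198,293) and (133,273). The "rest-shaped" orange rack at (345,128) is a look-alike.

```bash
python3 - <<'E'
from h import *
S={"scene":dict(ring=(261,232,.008),lipR=(298.5,221,0),lipL=(251,306.5,0),handA=(337.5,192.5,.05),handB=(355,215,.05),tip=(309,167,.035),port=(302.5,308,.051),portf=(302.5,317,.014)),
"side":dict(ring=(258,246,.008),lipR=(292,226,0),lipL=(268,323,0),port=(318.5,315,.051),portf=(318,323,.014),tip=(289,171,.035))}
for n in S:
    K,T=cam(n)
    for k,(u,v,z) in S[n].items(): print(n,k,np.round(ray(K,T,u,v,z),3))
import glob
for n in ["scene","side"]:
    K,T=cam(n); bot.capture(n)
    for l in ["ring","small_beaker","port_seat","hook_grip"]:
        for d in bot.spot_in(l,n): print(n,l,round(d["conf"],2),np.round(w(T,d["at"]),3),np.round(px(K,T,w(T,d["at"]))))
a=cv2.imread("pics/scene.png"); cv2.imwrite("pics/b.png",cv2.resize(a[150:235,290:375],(595,595),interpolation=cv2.INTER_CUBIC))
E
```

```text
scene ring [0.623 0.3   0.008]
scene lipR [0.593 0.204 0.   ]
scene lipL [0.483 0.433 0.   ]
scene handA [0.567 0.094 0.05 ]
scene handB [0.487 0.112 0.05 ]
scene tip [0.694 0.08  0.035]
scene port [0.388 0.365 0.051]
scene portf [0.386 0.368 0.014]
side ring [0.622 0.297 0.008]
side lipR [0.593 0.196 0.   ]
side lipL [0.479 0.43  0.   ]
side port [0.389 0.363 0.051]
side portf [0.386 0.367 0.014]
side tip [0.695 0.077 0.035]
scene port_seat 0.87 [0.383 0.374 0.015] [301. 319.]
scene port_seat 0.63 [0.48  0.503 0.017] [224. 325.]
scene port_seat 0.29 [0.571 0.505 0.043] [197. 290.]
scene hook_grip 0.67 [0.554 0.101 0.048] [339. 197.]
scene hook_grip 0.45 [0.569 0.504 0.039] [199. 291.]
side port_seat 0.78 [0.384 0.37  0.012] [318. 325.]
side hook_grip 0.88 [0.554 0.099 0.038] [326. 201.]
```

View pics/b.png

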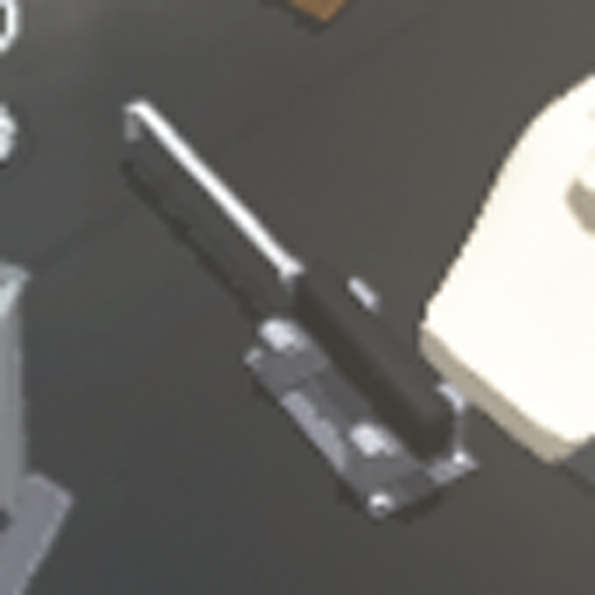

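```bash
python3 - <<'E'
from h import *
print(np.round(bot.camera_model("wrist")["tool_from_camera"],3).tolist(), np.round(bot.camera_model("wrist")["intrinsics"],0).tolist())
P=[]
for n in ["scene","side"]:
    K,T=cam(n); D=np.load(f"{n}_d.npy"); v,u=np.mgrid[0:400,0:640]
    q=np.stack([(u-K[0,2])/K[0,0]*D,(v-K[1,2])/K[1,1]*D,D],-1)[D>0]
    P.append(q@T[:3,:3].T+T[:3,3])
P=np.vstack(P)
# max height (cm) on 4 cm grid, rows x 0.2..0.9, cols y 0.6..-0.6
print("y:",[int(100*y) for y in np.arange(.56,-.64,-.04)])
for x in np.arange(.24,.92,.04):
    r=[]
    for y in np.arange(.56,-.64,-.04):
        m=(abs(P[:,0]-x)<.02)&(abs(P[:,1]-y)<.02)
        r.append(int(round(100*np.percentile(P[m,2],98))) if m.sum()>3 else -9)
    print("%.2f"%x," ".join("%3d"%i for i in r))
h=P[(P[:,0]>.46)&(P[:,0]<.6)&(P[:,1]>.06)&(P[:,1]<.14)&(P[:,2]>.044)&(P[:,2]<.06)]
c=h[:,:2].mean(0); U,s,Vt=np.linalg.svd(h[:,:2]-c); print("handle top",len(h),c,h[:,2].mean(),Vt[0],np.ptp((h[:,:2]-c)@Vt.T,axis=0), h[:,:2].min(0),h[:,:2].max(0))
st=bot.read_state(); print(st["force"],st["moment"],st["opening"])
E
```

```text
[[-0.0, -0.965, -0.263, 0.072], [1.0, 0.0, -0.001, -0.001], [0.001, -0.263, 0.965, -0.183], [0.0, 0.0, 0.0, 1.0]] [[323.0, 0.0, 318.0], [0.0, 323.0, 201.0], [0.0, 0.0, 1.0]]
y: [56, 52, 48, 43, 39, 35, 31, 27, 23, 19, 15, 11, 7, 3, 0, -4, -8, -12, -16, -20, -24, -28, -32, -36, -40, -44, -48, -52, -56, -60, -64]
0.24  -9  -9   2   1   0   0   0   0   0   0   0  32  38  46  53  60  61  -9  -9  -9  -9  -9  -9  -9   0   0  33  35  35   0   0
0.28  -9   1   2   2   0   0   0   0   0   0   0   0   0  45  52  58  60  58   0   0   4   3   0   0  -9  -9  -9  -9  -9  -9  -9
0.32   1   1   1   1   0   0   0   0   0   0   0   0   0  15  36  36  36  56  -9  -9   3   4   3   0  -9  -9  -9  -9  -9   0   0
0.36   1   1   1   1   1   2   1   0   0   0   0   0   0  15  36  49  49  15  -9  -9   3   4   3  -9  -9  -9  -9  -9   0   0   0
0.40   1   0   0   0   2   5   1   0   0   0   0   0   0  15  35  49  49  -9  -9  -9  -9  -9  -9  -9  -9  -9   6   5   0   0   0
0.44   0   1   1   0   0   0   0   0   0   0   0   0   1   4  27  28  28  -9  -9  -9  -9  -9  -9  -9  -9  -9   5   5  -9   7   7
0.48   0   2 
[... 958 characters left out ...]
   7   7   7   7   0   0   0   0   0   0  -9  -9   0   0   0
0.80   0   0   0   0  -9  13  13  12  -9   0   0   7   0   0   0   0   0   0   4   4   0   0   0   0   0   0   0  -9  -9   0   0
0.84  52  55  56   3   3   3   3  -9   3   3   3   3   3   3   3   3   3   3   3   3   3   3   3   3   3   3   3   3   3   3   3
0.88  52  55  58  60  59  57  55  54  52  50  48  46  45  43  41  39  38  36  35  33  32  30  29  28  27  26  25  24  23  21  21
handle top 337 [0.54268717 0.09743385] 0.048224737536351106 [-0.98746335  0.15784846] [0.08865629 0.0180528 ] [0.50095736 0.08357775] [0.58834161 0.11053277]
[ 0.08742615 -0.10505105 -0.6319244 ] [ 0.00219276 -0.02159849  0.00672278] 1.0045471759308209
```

```bash
python3 - <<'E'
from h import *
a=np.radians(-9.1); ex=np.array([np.cos(a),np.sin(a)]); ey=np.array([-np.sin(a),np.cos(a)])
for n in ["scene","side"]:
    K,T=cam(n); D=np.load(f"{n}_d.npy"); v,u=np.mgrid[0:400,0:640]
    q=np.stack([(u-K[0,2])/K[0,0]*D,(v-K[1,2])/K[1,1]*D,D],-1)[D>0]
    P=q@T[:3,:3].T+T[:3,3]; d=P[:,:2]-[.543,.0975]; X=d@ex; Y=d@ey
    print(n)
    for y in range(-30,-130,-10):
        r=[]
        for x in range(-60,70,10):
            m=(abs(X*1e3-x)<5)&(abs(Y*1e3-y)<5); r.append(int(1000*P[m,2].max()) if m.any() else -9)
        print(y,r)
E
```

```text
scene
-30 [1, 1, 1, 1, 25, 26, 31, 27, 4, 0, -9, -9, -9]
-40 [23, 30, 32, 32, 31, 33, 35, 33, 27, 1, 2, 3, 1]
-50 [32, 35, 34, 34, 38, 35, 39, 39, 36, 31, 2, 0, 2]
-60 [37, 37, 42, 104, 119, 42, 42, 43, 43, 40, 1, 1, 0]
-70 [40, 45, 121, 125, 121, 50, 50, 56, 53, 48, -9, 2, 1]
-80 [50, 52, 121, 127, 125, 120, 58, 58, 60, 60, 57, 1, 1]
-90 [55, 57, 127, 126, 126, 127, 61, 65, 68, 68, 64, 46, 2]
-100 [66, 68, 126, 131, 133, 133, 124, 68, 74, 76, 72, 66, -1]
-110 [72, 72, 127, 134, 134, 133, 129, 117, 102, 78, 75, 69, -9]
-120 [73, 255, 256, 250, 245, 234, 227, 214, 186, 142, 75, 72, -9]
side
-30 [2, 0, 2, 5, -9, 24, 26, 26, -9, -9, 26, -9, -9]
-40 [26, 27, 30, 32, 34, 32, 32, 33, 25, 1, 0, 0, 1]
-50 [31, 34, 34, 33, 35, 35, 35, 39, 32, 2, 0, 0, 0]
-60 [33, 36, 39, 40, 105, 41, 39, 40, 42, 36, 1, 1, 0]
-70 [40, 41, 119, 122, 120, 110, 51, 49, 50, 45, 0, 0, 1]
-80 [48, 49, 119, 124, 124, 116, 54, 56, 59, 57, 51, 2, 1]
-90 [54, 57, 121, 126, 126, 126, 66, 66, 64, 64, 59, 46, 0]
-100 [62, 68, 128, 131, 133, 128, 118, 71, 72, 70, 73, 48, 2]
-110 [71, 109, 129, 132, 132, 130, 125, 76, 77, 77, 74, 68, 1]
-120 [75, 115, 235, 244, 238, 234, 224, 212, 185, 123, 76, 71, -9]
```

```bash
python3 - <<'E'
from h import *
for n in ["side","scene"]:
    K,T=cam(n)
    for p in [(.38,-.06,.49),(.26,-.06,.6),(.34,-.02,.36),(.5,-.06,.27),(.38,.04,.15)]: print(n,p,px(K,T,p).round())
E
```

```text
side (0.38, -0.06, 0.49) [470.  45.]
side (0.26, -0.06, 0.6) [571.   8.]
side (0.34, -0.02, 0.36) [458. 121.]
side (0.5, -0.06, 0.27) [390. 109.]
side (0.38, 0.04, 0.15) [404. 194.]
scene (0.38, -0.06, 0.49) [496.  40.]
scene (0.26, -0.06, 0.6) [603.  -1.]
scene (0.34, -0.02, 0.36) [478. 122.]
scene (0.5, -0.06, 0.27) [414. 111.]
scene (0.38, 0.04, 0.15) [416. 199.]
```

Call:
move_arm(increments=[{"xyz": [0,0,-41],"roll": 0,"grip": 100},{"xyz": [0,0,-41],"roll": 0,"grip": 100},{"xyz": [0,0,-41],"roll": 0,"grip": 60},{"xyz": [0,0,-41],"roll": 0,"grip": 60},{"xyz": [0,0,-41],"roll": 0,"grip": 40}])

```text
time_s: 1.82
position: [0.2444, -0.5747, 0.4093]
tcp_rot: [[0.92, 0.391, 0.0], [0.391, -0.92, -0.0], [0.0, 0.0, -1.0]]
force: [0.3, -1.0, 0.3]
opening: 0.851
grasp_force: 0.0
```

Call:
move_arm(increments=[{"xyz": [36,-8,-5],"roll": 0,"grip": 40},{"xyz": [36,-8,-5],"roll": 0,"grip": 40},{"xyz": [36,-8,-5],"roll": 0,"grip": 40},{"xyz": [36,-8,-5],"roll": 0,"grip": 40},{"xyz": [36,-8,-5],"roll": 0,"grip": 40}])

```text
time_s: 2.23
position: [0.3955, -0.4668, 0.4326]
tcp_rot: [[0.921, 0.391, 0.0], [0.391, -0.921, -0.0], [0.0, 0.0, -1.0]]
force: [0.2, -0.8, -0.4]
opening: 0.483
grasp_force: 0.0
```

```bash
python3 - <<'E'
from h import *
s=bot.read_state(); print(s["time_s"],s["position"],s["joint_positions"],s["opening"],s["force"])
E
```

```text
2.2333 [ 0.3954742  -0.46676412  0.43255034] [-6.01817393e+01  1.98269335e+01  6.36598176e+01  3.09676683e-03
  9.65018037e+01  6.82925512e+00] 0.48257218942872226 [ 0.24504226 -0.76719985 -0.3706569 ]
```

Call:
move_arm(increments=[{"xyz": [35,-10.5,-6],"roll": 0,"grip": 40},{"xyz": [35,-10.5,-6],"roll": 0,"grip": 40},{"xyz": [35,-10.5,-6],"roll": 0,"grip": 40},{"xyz": [35,-10.5,-6],"roll": 0,"grip": 40},{"xyz": [35,-10.5,-6],"roll": 0,"grip": 40}])

```text
time_s: 2.65
position: [0.5361, -0.3497, 0.4625]
tcp_rot: [[0.92, 0.391, 0.0], [0.391, -0.92, -0.0], [-0.0, 0.0, -1.0]]
force: [0.2, 0.1, 0.4]
opening: 0.403
grasp_force: 0.0
```

Call:
move_arm(increments=[{"xyz": [35,-10.5,0],"roll": 0,"grip": 40},{"xyz": [35,-10.5,0],"roll": 0,"grip": 40},{"xyz": [35,-10.5,0],"roll": 0,"grip": 40},{"xyz": [0,0,0],"roll": 0.112,"grip": 40},{"xyz": [0,0,0],"roll": 0.112,"grip": 40}])

```text
time_s: 3.07
position: [0.621, -0.2788, 0.4613]
tcp_rot: [[0.984, 0.176, -0.001], [0.176, -0.984, 0.001], [-0.001, -0.001, -1.0]]
force: [-0.5, -0.1, 0.3]
opening: 0.401
grasp_force: 0.0
```

Call:
move_arm(increments=[{"xyz": [0,0,0],"roll": 0.112,"grip": 40},{"xyz": [0,0,0],"roll": 0.112,"grip": 40},{"xyz": [0,0,0],"roll": 0.112,"grip": 40}])

```text
time_s: 3.32
position: [0.6194, -0.2809, 0.4619]
tcp_rot: [[0.987, -0.163, -0.0], [-0.163, -0.987, 0.0], [-0.001, -0.0, -1.0]]
force: [-1.0, 0.0, -0.8]
opening: 0.401
grasp_force: 0.0
```

```bash
cat >> h.py <<'E'
def go(P,ang=None):  # tool-frame mm and roll needed to reach world TCP P with tool x at heading ang (deg)
    s=bot.read_state(); R=np.array(s["tcp_rot"]); d=R.T@(np.asarray(P)-s["position"])*1e3
    th=np.degrees(np.arctan2(R[1,0],R[0,0])); r=0 if ang is None else -np.radians((ang-th+180)%360-180)
    print("t%.2f"%s["time_s"],"pos",np.round(s["position"],4),"th %.2f"%th,"-> tool mm",d.round(1),"roll %.4f"%r,"F",np.round(s["force"],2),"open %.3f g %.1f"%(s["opening"],s["grasp_force"]))
E
python3 - <<'E'
from h import *
go([.543,.0975,.40],-9.1); print(np.round(bot.read_state()["joint_positions"],1))
K,T=cam("side"); im,D=bot.capture("side"); cv2.imwrite("pics/c.png",im[...,::-1])
E
```

```text
t3.32 pos [ 0.6194 -0.2809  0.4619] th -9.36 -> tool mm [-136.9 -360.9   62. ] roll -0.0045 F [-0.99  0.02 -0.78] open 0.401 g 0.0
[-33.8  26.6  48.9  -0.  104.6  65.6]
```

View pics/c.png

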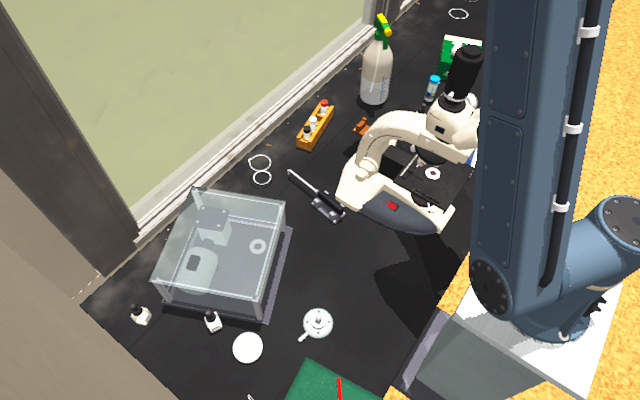

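Call:
move_arm(increments=[{"xyz": [0,-36,0],"roll": 0,"grip": 40},{"xyz": [0,-36,0],"roll": 0,"grip": 40},{"xyz": [0,-36,0],"roll": 0,"grip": 40},{"xyz": [0,-36,0],"roll": 0,"grip": 40},{"xyz": [0,-36,0],"roll": 0,"grip": 40}])

```text
time_s: 3.78
position: [0.6476, -0.1019, 0.4622]
tcp_rot: [[0.988, -0.156, -0.0], [-0.156, -0.988, 0.0], [-0.0, -0.0, -1.0]]
force: [0.3, 0.2, 0.7]
opening: 0.397
grasp_force: 0.0
```

Call:
move_arm(increments=[{"xyz": [-15,-36,0],"roll": 0,"grip": 40},{"xyz": [-15,-36,0],"roll": 0,"grip": 40},{"xyz": [-25,-36,0],"roll": 0,"grip": 40},{"xyz": [-35,-36,20],"roll": 0,"grip": 40},{"xyz": [-40,-36,30],"roll": 0,"grip": 40}])

```text
time_s: 4.2
position: [0.5662, 0.072, 0.4279]
tcp_rot: [[0.988, -0.154, 0.005], [-0.154, -0.988, 0.0], [0.005, -0.001, -1.0]]
force: [0.9, 0.8, 0.1]
opening: 0.402
grasp_force: 0.0
```

```bash
python3 - <<'E'
from h import *
go([.543,.0975,.023],-9.1)
K,T=cam("side"); im,D=bot.capture("side"); cv2.imwrite("pics/d.png",im[...,::-1])
K,T=cam("wrist"); im,D=bot.capture("wrist"); cv2.imwrite("pics/e.png",im[...,::-1]); np.save("e_d.npy",D); np.savez("e.npz",K=K,T=T)
for l in ["hook","hook_grip","tool_rest"]:
    for d in bot.spot_in(l,"wrist"): print(l,round(d["conf"],2),np.round(w(T,d["at"]),3))
a=cv2.imread("pics/d.png"); cv2.imwrite("pics/de.png",np.vstack([cv2.resize(a,(480,300)),cv2.resize(im[...,::-1],(480,300))]))
E
```

```text
t4.20 pos [0.5662 0.072  0.4279] th -8.86 -> tool mm [-28.9 -21.2 404.7] roll 0.0042 F [0.86 0.77 0.06] open 0.402 g 0.0
hook 0.75 [0.572 0.092 0.049]
hook_grip 0.76 [0.57  0.095 0.047]
hook_grip 0.18 [0.758 0.121 0.004]
tool_rest 0.91 [0.549 0.088 0.003]
tool_rest 0.78 [ 0.619 -0.211  0.006]
```

View pics/de.png

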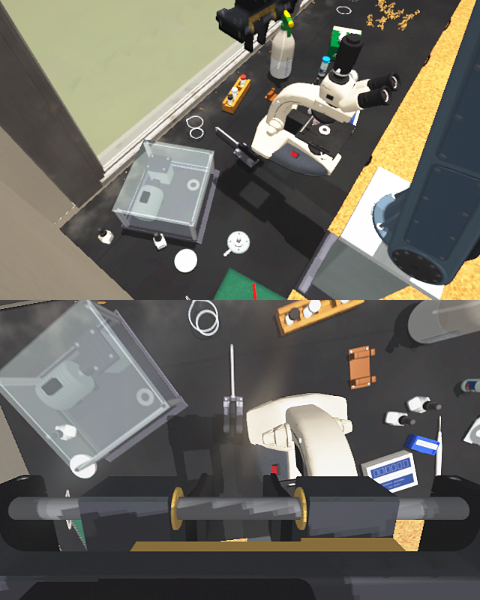

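```bash
python3 - <<'E'
from h import *
z=np.load("e.npz"); K,T=z["K"],z["T"]; D=np.load("e_d.npy")
v,u=np.mgrid[0:400,0:640]
q=np.stack([(u-K[0,2])/K[0,0]*D,(v-K[1,2])/K[1,1]*D,D],-1)
P=q@T[:3,:3].T+T[:3,3]; ok=(D>.25)&(v<230)
P=P[ok]
h=P[(P[:,0]>.47)&(P[:,0]<.60)&(P[:,1]>.06)&(P[:,1]<.14)&(P[:,2]>.042)&(P[:,2]<.06)]
c=h[:,:2].mean(0); U,s,Vt=np.linalg.svd(h[:,:2]-c); print("handle",len(h),c,h[:,2].mean(),Vt[0],np.ptp((h[:,:2]-c)@Vt.T,axis=0),h[:,:2].max(0))
rod=P[(P[:,0]>.60)&(P[:,0]<.73)&(P[:,1]>.04)&(P[:,1]<.12)&(P[:,2]>.015)]
print("rod",len(rod)); 
for x in np.arange(.60,.72,.01):
    m=abs(rod[:,0]-x)<.005
    if m.any(): print(x.round(2),rod[m].mean(0).round(4),rod[m].max(0).round(4))
a=np.radians(-9.1); ex=np.array([np.cos(a),np.sin(a)]); ey=np.array([-np.sin(a),np.cos(a)]); d=P[:,:2]-[.543,.0975]; X=d@ex*1e3; Y=d@ey*1e3
for y in range(-50,-120,-10):
    print(y,[int(1000*P[(abs(X-x)<4)&(abs(Y-y)<5),2].max()) if ((abs(X-x)<4)&(abs(Y-y)<5)).any() else -9 for x in range(-60,40,8)])
E
```

```text
handle 454 [0.54671103 0.09653282] 0.049423775799742706 [-0.98597888  0.16687013] [0.08610892 0.01589332] [0.5893557  0.11027977]
rod 236
0.6 [0.6025 0.0875 0.0364] [0.6049 0.0905 0.0381]
0.61 [0.6101 0.0864 0.0363] [0.6149 0.0896 0.0383]
0.62 [0.62   0.0855 0.0367] [0.6248 0.0882 0.0388]
0.63 [0.6301 0.084  0.0366] [0.6343 0.0863 0.0384]
0.64 [0.6398 0.0823 0.0374] [0.6448 0.0847 0.0388]
0.65 [0.6502 0.0816 0.0368] [0.6549 0.0847 0.0389]
0.66 [0.6601 0.08   0.0367] [0.665  0.0831 0.0384]
0.67 [0.6701 0.0786 0.0366] [0.6748 0.0817 0.0387]
0.68 [0.68   0.0769 0.0367] [0.6849 0.08   0.0393]
0.69 [0.6898 0.0761 0.037 ] [0.6943 0.0785 0.0397]
0.7 [0.6995 0.0747 0.0347] [0.7039 0.0768 0.0383]
0.71 [0.7054 0.0739 0.0294] [0.7054 0.0739 0.0294]
-50 [30, 32, 32, 35, 36, 36, 37, 37, 39, 37, 35, 34, 2]
-60 [35, 38, 39, 39, 120, 112, 41, 41, 43, 44, 44, 44, 1]
-70 [43, 42, 42, 121, 123, 123, 119, 51, 50, 51, 53, 52, 48]
-80 [51, -9, 112, 123, 125, 125, 123, 58, 59, 60, 60, 61, 59]
-90 [56, -9, -9, 127, 127, 127, 128, 125, 68, 69, 68, 69, 68]
-100 [65, 62, 124, 130, 131, 133, 132, 128, 120, 73, 75, 74, 72]
-110 [70, -9, 124, 131, 134, 135, 134, 131, 124, 107, 99, 82, 77]
```

Handle centre is at about (0.546,0.097), its top at 49–50 mm, and it is 86×16 mm, which matches the description. The microscope stage overhangs to one side, so I grasp near the front end of the handle, above the cheeks.

```bash
python3 - <<'E'
from h import *
go([.582,.0907,.033],-5.4)
E
```

```text
t4.45 pos [0.5668 0.0698 0.4272] th -8.97 -> tool mm [ 10.9 -23.1 394.2] roll -0.0622 F [ 0.24 -0.94 -0.44] open 0.403 g 0.0
```

Call:
move_arm(increments=[{"xyz": [11,-23,20],"roll": 0,"grip": 38},{"xyz": [0,0,30],"roll": -0.062,"grip": 38},{"xyz": [0,0,40],"roll": 0,"grip": 38},{"xyz": [0,0,40],"roll": 0,"grip": 38},{"xyz": [0,0,40],"roll": 0,"grip": 38}])

```text
time_s: 4.87
position: [0.5838, 0.0893, 0.2564]
tcp_rot: [[0.995, -0.097, 0.006], [-0.097, -0.995, -0.001], [0.006, -0.0, -1.0]]
force: [0.0, -0.7, 0.6]
opening: 0.381
grasp_force: 0.0
```

Call:
move_arm(increments=[{"xyz": [0,0,40],"roll": 0,"grip": 38},{"xyz": [0,0,35],"roll": 0,"grip": 38},{"xyz": [0,0,15],"roll": 0,"grip": 38},{"xyz": [0,0,0],"roll": 0,"grip": 38}])

```text
time_s: 5.2
position: [0.5802, 0.0892, 0.1625]
tcp_rot: [[0.995, -0.098, -0.006], [-0.098, -0.995, -0.0], [-0.006, 0.001, -1.0]]
force: [0.4, 0.5, 0.1]
opening: 0.379
grasp_force: 0.0
```

```bash
python3 - <<'E'
from h import *
go([.582,.0907,.033],-5.4)
K,T=cam("wrist"); im,D=bot.capture("wrist"); cv2.imwrite("pics/f.png",im[...,::-1])
K2,T2=cam("scene"); im2,_=bot.capture("scene"); cv2.imwrite("pics/f2.png",im2[...,::-1])
v,u=np.mgrid[0:400,0:640]
q=np.stack([(u-K[0,2])/K[0,0]*D,(v-K[1,2])/K[1,1]*D,D],-1)
P=(q@T[:3,:3].T+T[:3,3])
ok=(D>.1)&(abs(P[...,1]-.097)<.035)&(P[...,0]>.55)&(P[...,0]<.63)&(P[...,2]>.043)&(P[...,2]<.06)
h=P[ok]; print(len(h))
for x in np.arange(.55,.63,.006):
    m=abs(h[:,0]-x)<.003
    if m.sum()>5: print(x.round(3),m.sum(),h[m][:,1].min().round(4),h[m][:,1].max().round(4),h[m][:,2].mean().round(4))
cv2.imwrite("pics/fc.png",np.vstack([cv2.resize(im[...,::-1],(480,300)),cv2.resize(im2[140:265,260:460,::-1],(480,300))]))
E
```

```text
t5.20 pos [0.5802 0.0892 0.1625] th -5.60 -> tool mm [  2.5  -1.7 129.5] roll -0.0035 F [0.42 0.49 0.06] open 0.379 g 0.0
642
0.55 54 0.0878 0.1027 0.0497
0.556 96 0.0864 0.1024 0.0495
0.562 102 0.0848 0.1018 0.0494
0.568 109 0.0842 0.101 0.0493
0.574 101 0.0837 0.0995 0.0494
0.58 104 0.0823 0.0989 0.0495
0.586 76 0.083 0.0973 0.048
```

View pics/fc.png

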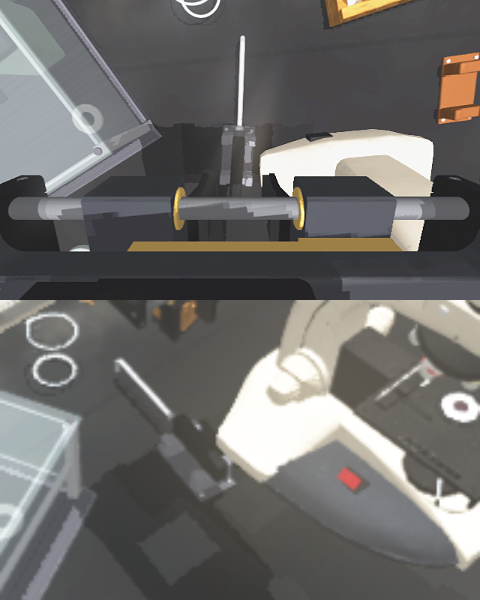

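Handle seen between the fingers (wrist px about (318,200)), stage off to the right. Descending.

Call:
move_arm(increments=[{"xyz": [2,-1.5,35],"roll": 0,"grip": 38},{"xyz": [0,0,35],"roll": 0,"grip": 38},{"xyz": [0,0,20],"roll": 0,"grip": 38},{"xyz": [0,0,0],"roll": 0,"grip": 38}])

```text
time_s: 5.63
position: [0.5825, 0.0916, 0.0747]
tcp_rot: [[0.995, -0.097, -0.003], [-0.097, -0.995, 0.0], [-0.003, 0.0, -1.0]]
force: [-1.2, -0.2, 0.9]
opening: 0.381
grasp_force: 0.0
```

```bash
python3 - <<'E'
from h import *
go([.582,.0904,.033],-5.4)
E
```

```text
t5.63 pos [0.5825 0.0916 0.0747] th -5.54 -> tool mm [-0.3  1.2 41.7] roll -0.0024 F [-1.17 -0.22  0.92] open 0.381 g 0.0
```

Call:
move_arm(increments=[{"xyz": [0,1,15],"roll": 0,"grip": 38},{"xyz": [0,0,14],"roll": 0,"grip": 38},{"xyz": [0,0,12],"roll": 0,"grip": 38},{"xyz": [0,0,0],"roll": 0,"grip": 38},{"xyz": [0,0,0],"roll": 0,"grip": 30}])

```text
time_s: 6.05
position: [0.5841, 0.091, 0.0367]
tcp_rot: [[0.995, -0.096, 0.002], [-0.096, -0.995, -0.0], [0.002, -0.0, -1.0]]
force: [0.4, -0.2, 0.5]
opening: 0.349
grasp_force: 0.0
```

Call:
move_arm(increments=[{"xyz": [0,0,0],"roll": 0,"grip": 10},{"xyz": [0,0,0],"roll": 0,"grip": 10},{"xyz": [0,0,0],"roll": 0,"grip": 5},{"xyz": [0,0,0],"roll": 0,"grip": 5},{"xyz": [0,0,0],"roll": 0,"grip": 5}])

```text
time_s: 6.47
position: [0.5829, 0.0913, 0.0359]
tcp_rot: [[0.995, -0.096, 0.001], [-0.096, -0.995, -0.0], [0.001, -0.0, -1.0]]
force: [0.1, 0.9, 1.2]
opening: 0.073
grasp_force: 0.0
```

```bash
python3 - <<'E'
from h import *
go([.582,.0904,.033],-5.4)
K,T=cam("wrist"); im,D=bot.capture("wrist"); 
K2,T2=cam("scene"); im2,_=bot.capture("scene")
cv2.imwrite("pics/g.png",np.vstack([cv2.resize(im[...,::-1],(480,300)),cv2.resize(im2[140:265,260:460,::-1],(480,300))]))
v,u=np.mgrid[0:400,0:640]
q=np.stack([(u-K[0,2])/K[0,0]*D,(v-K[1,2])/K[1,1]*D,D],-1)
P=(q@T[:3,:3].T+T[:3,3])
for r in range(150,400,20): print(r,[tuple((1000*P[r,c]).astype(int)) for c in (290,305,318,330,345)])
E
```

```text
t6.47 pos [0.5829 0.0913 0.0359] th -5.50 -> tool mm [-0.8  0.9  2.9] roll -0.0018 F [0.13 0.86 1.2 ] open 0.073 g 0.0
150 [(np.int64(631), np.int64(106), np.int64(0)), (np.int64(630), np.int64(96), np.int64(0)), (np.int64(630), np.int64(87), np.int64(0)), (np.int64(633), np.int64(80), np.int64(36)), (np.int64(628), np.int64(69), np.int64(0))]
170 [(np.int64(618), np.int64(107), np.int64(0)), (np.int64(617), np.int64(97), np.int64(0)), (np.int64(616), np.int64(88), np.int64(0)), (np.int64(622), np.int64(81), np.int64(35)), (np.int64(614), np.int64(70), np.int64(0))]
190 [(np.int64(604), np.int64(109), np.int64(0)), (np.int64(603), np.int64(99), np.int64(0)), (np.int64(602), np.int64(90), np.int64(0)), (np.int64(601), np.int64(81), np.int64(0)), (np.int64(600), np.int64(71), np.int64(0))]
210 [(np.int64(591), np.int64(110), np.int64(4)), (np.int64(589), np.int64(100), np.int64(3)), (np.int64(598), np.int64(90), np.int64(35)), (np.int64(597), np.int64(83), np.int64(34)), (np.int64(587), np.int64(72), np.int64(3))]
230 [(np.int64(586), np.int64(109), np.int64(30)), (np.int64(583), np.in
[... 1335 characters left out ...]
[(np.int64(609), np.int64(95), np.int64(163)), (np.int64(608), np.int64(92), np.int64(163)), (np.int64(608), np.int64(89), np.int64(164)), (np.int64(607), np.int64(87), np.int64(163)), (np.int64(607), np.int64(84), np.int64(163))]
370 [(np.int64(607), np.int64(94), np.int64(167)), (np.int64(607), np.int64(92), np.int64(167)), (np.int64(607), np.int64(89), np.int64(168)), (np.int64(607), np.int64(87), np.int64(168)), (np.int64(607), np.int64(84), np.int64(168))]
390 [(np.int64(610), np.int64(93), np.int64(174)), (np.int64(608), np.int64(91), np.int64(173)), (np.int64(608), np.int64(89), np.int64(173)), (np.int64(608), np.int64(87), np.int64(173)), (np.int64(608), np.int64(84), np.int64(173))]
```

View pics/g.png

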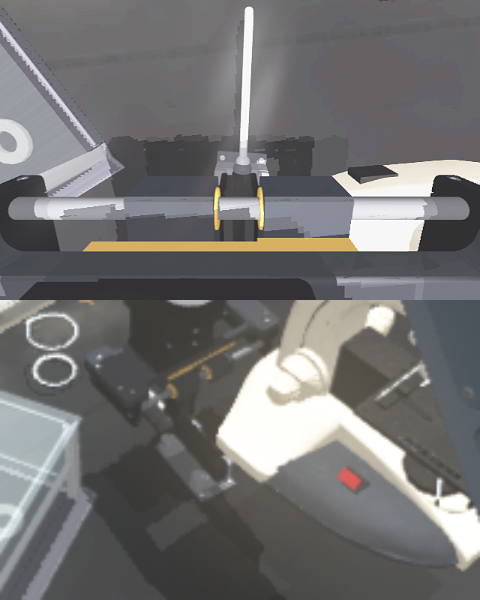

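Call:
move_arm(increments=[{"xyz": [0,0,0],"roll": 0,"grip": 0},{"xyz": [0,0,0],"roll": 0,"grip": 0},{"xyz": [0,0,0],"roll": 0,"grip": 0},{"xyz": [0,0,0],"roll": 0,"grip": 0}])

```text
time_s: 6.9
position: [0.5826, 0.0912, 0.0354]
tcp_rot: [[0.995, -0.096, -0.0], [-0.096, -0.995, -0.0], [-0.0, 0.0, -1.0]]
force: [1.2, -0.2, -0.7]
opening: 0.004
grasp_force: 0.0
```

```bash
python3 - <<'E'
from h import *
go([.582,.0904,.033],-5.4)
K,T=cam("wrist"); im,D=bot.capture("wrist")
v,u=np.mgrid[0:400,0:640]
q=np.stack([(u-K[0,2])/K[0,0]*D,(v-K[1,2])/K[1,1]*D,D],-1)
P=(q@T[:3,:3].T+T[:3,3])
h=P[(D>.1)&(abs(P[...,1]-.09)<.03)&(P[...,0]>.5)&(P[...,0]<.63)&(P[...,2]>.03)&(P[...,2]<.06)]
for x in np.arange(.51,.62,.006):
    m=abs(h[:,0]-x)<.003
    if m.sum()>2: print(x.round(3),m.sum(),h[m][:,1].min().round(4),h[m][:,1].max().round(4),h[m][:,2].mean().round(4))
E
```

```text
t6.90 pos [0.5826 0.0912 0.0354] th -5.51 -> tool mm [-0.6  0.8  2.4] roll -0.0020 F [ 1.21 -0.17 -0.67] open 0.004 g 0.0
0.534 9 0.0964 0.0973 0.0501
0.54 18 0.0958 0.0969 0.0502
0.546 19 0.0953 0.0964 0.0502
0.552 12 0.0948 0.0956 0.0502
0.582 57 0.0686 0.1116 0.0305
0.588 211 0.0815 0.1112 0.0385
0.594 339 0.082 0.0998 0.0448
0.6 136 0.0828 0.0923 0.0369
0.606 98 0.0836 0.0894 0.0364
0.612 113 0.0825 0.0888 0.0364
0.618 104 0.082 0.0876 0.0366
```

```bash
python3 - <<'E'
from h import *
K,T=cam("wrist"); im,D=bot.capture("wrist"); cv2.imwrite("pics/k.png",im[180:330,220:420,::-1])
Tt=np.array(bot.camera_model("wrist")["tool_from_camera"])
v,u=np.mgrid[0:400,0:640]
q=np.stack([(u-K[0,2])/K[0,0]*D,(v-K[1,2])/K[1,1]*D,D],-1)
P=(q@Tt[:3,:3].T+Tt[:3,3])*1e3
for r in range(196,330,8): print(r,[tuple(P[r,c].round().astype(int).tolist()) for c in range(278,370,10)])
cv2.imwrite("pics/k.png",cv2.resize(im[180:330,220:420,::-1],(800,600),interpolation=cv2.INTER_CUBIC))
E
```

```text
196 [(15, -29, 36), (15, -22, 35), (16, -15, 35), (15, -8, 35), (16, -1, 34), (25, 5, 0), (16, 13, 35), (15, 20, 36), (15, 27, 35), (15, 34, 35)]
204 [(10, -29, 35), (10, -22, 35), (11, -15, 32), (11, -8, 31), (11, -1, 31), (20, 5, 1), (11, 13, 32), (10, 20, 33), (10, 27, 34), (10, 34, 35)]
212 [(4, -29, 36), (3, -22, 36), (6, -15, 29), (5, -8, 32), (16, -1, -3), (16, 5, -2), (5, 13, 31), (5, 20, 30), (4, 27, 34), (4, 35, 36)]
220 [(-2, -29, 36), (4, -20, 18), (4, -14, 18), (3, -7, 19), (11, -1, -4), (11, 5, -4), (2, 13, 23), (2, 19, 24), (-3, 28, 37), (-2, 35, 35)]
228 [(-8, -29, 35), (3, -19, 5), (3, -13, 6), (1, -7, 11), (7, -1, -5), (7, 5, -6), (1, 12, 11), (1, 18, 9), (-8, 28, 34), (-8, 35, 35)]
236 [(38, -12, -98), (38, -9, -96), (38, -6, -96), (10, -6, -26), (10, -1, -25), (11, 4, -28), (38, 5, -96), (37, 8, -96), (38, 11, -96), (38, 14, -97)]
244 [(38, -11, -102), (37, -9, -101), (38, -6, -102), (10, -6, -36), (10, -1, -36), (11, 4, -40), (37, 5, -102), (38, 7, -103), (38, 10, -102), (38, 13, -102)]
252 [(37, -11, -107), (38, -8, -108), (37, -6, -107), (9, -5, -44), (10, -1, 
[... 824 characters left out ...]
(29, 4, -112), (30, 6, -114), (31, 9, -114), (31, 11, -115)]
300 [(28, -10, -113), (28, -8, -114), (27, -6, -111), (0, -5, -70), (-35, -1, -14), (0, 3, -70), (28, 4, -113), (28, 7, -114), (28, 9, -114), (29, 11, -114)]
308 [(26, -10, -114), (27, -8, -115), (23, -6, -110), (-3, -5, -70), (-40, -1, -15), (-4, 3, -69), (26, 4, -114), (26, 7, -114), (26, 9, -114), (25, 12, -113)]
316 [(23, -10, -114), (24, -8, -114), (22, -6, -111), (-7, -5, -70), (-45, -1, -15), (-7, 3, -70), (24, 4, -114), (24, 7, -114), (24, 9, -114), (24, 11, -115)]
324 [(24, -10, -117), (24, -8, -117), (24, -5, -118), (24, -3, -118), (23, -1, -116), (23, 2, -117), (23, 4, -116), (24, 6, -117), (24, 9, -117), (24, 11, -117)]
```

View pics/k.png

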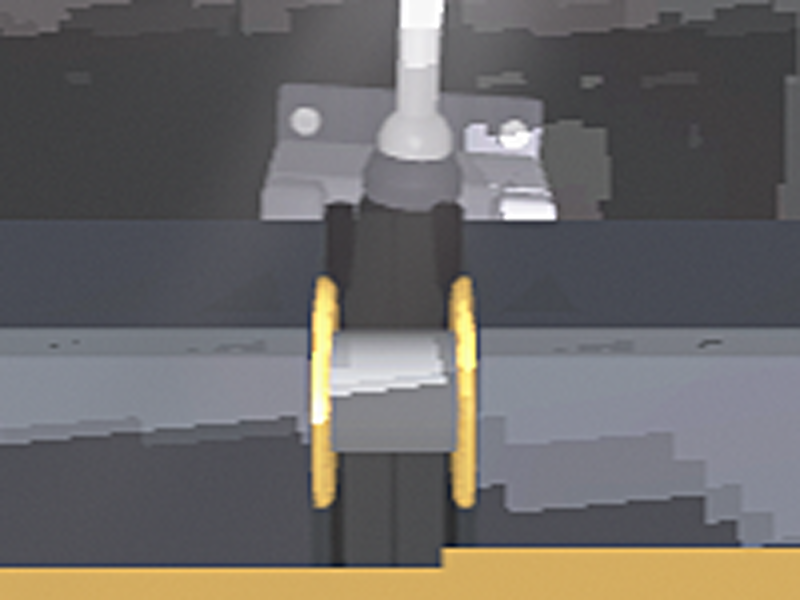

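Call:
move_arm(increments=[{"xyz": [0,0,-20],"roll": 0,"grip": 0},{"xyz": [0,0,-30],"roll": 0,"grip": 0},{"xyz": [0,0,0],"roll": 0,"grip": 0}])

```text
time_s: 7.25
position: [0.5863, 0.0912, 0.0898]
tcp_rot: [[0.995, -0.096, 0.009], [-0.096, -0.995, -0.0], [0.009, -0.001, -1.0]]
force: [0.4, -0.0, -0.3]
opening: 0.006
grasp_force: 0.0
```

```bash
cat > fe.py <<'E'
from h import *
go([.582,.0904,.033],-5.4)
K,T=cam("wrist"); im,D=bot.capture("wrist")
Tt=np.array(bot.camera_model("wrist")["tool_from_camera"])
v,u=np.mgrid[0:400,0:640]
q=np.stack([(u-K[0,2])/K[0,0]*D,(v-K[1,2])/K[1,1]*D,D],-1)
P=(q@Tt[:3,:3].T+Tt[:3,3])*1e3
print("tip of TCP px",px(K,Tt,[0.01,0,0]),px(K,Tt,[0.01,0,-.019]))
m=(abs(P[...,0]-7)<6)&(abs(P[...,1])<45)&(P[...,2]<12)&(P[...,2]>-60)&(D>0)
for y in range(-44,46,4):
    k=m&(abs(P[...,1]-y)<2)
    if k.sum()>3: print(y,k.sum(),"zmax",P[k][:,2].max().round(1),"zmin",P[k][:,2].min().round(1),"x",np.median(P[k][:,0]).round(1))
E
python3 fe.py
```

```text
t7.25 pos [0.5863 0.0912 0.0898] th -5.51 -> tool mm [-4.7  1.3 56.8] roll -0.0018 F [ 0.42 -0.04 -0.3 ] open 0.006 g 0.0
tip of TCP px [319.27955873 219.70938777] [319.3885847 231.0262439]
-8 162 zmax -20.8 zmin -58.2 x 10.9
-4 251 zmax -19.6 zmin -55.0 x 9.5
0 238 zmax -19.8 zmin -55.7 x 9.4
4 239 zmax -20.5 zmin -58.8 x 9.8
8 56 zmax -21.0 zmin -45.2 x 11.0
```

Call:
move_arm(increments=[{"xyz": [0,0,0],"roll": 0,"grip": 36},{"xyz": [0,0,0],"roll": 0,"grip": 36},{"xyz": [0,0,0],"roll": 0,"grip": 36},{"xyz": [0,0,0],"roll": 0,"grip": 36},{"xyz": [0,0,0],"roll": 0,"grip": 36}])

```text
time_s: 7.72
position: [0.5821, 0.0912, 0.0846]
tcp_rot: [[0.995, -0.096, -0.002], [-0.096, -0.995, 0.0], [-0.002, 0.0, -1.0]]
force: [-0.1, -1.0, 0.5]
opening: 0.292
grasp_force: 0.0
```

```bash
python3 fe.py
```

```text
t7.72 pos [0.5821 0.0912 0.0846] th -5.52 -> tool mm [ 0.1  0.8 51.6] roll -0.0020 F [-0.14 -0.95  0.52] open 0.292 g 0.0
tip of TCP px [319.27939862 219.70900274] [319.3883472  231.02580952]
-24 98 zmax -21.6 zmin -57.9 x 10.9
-20 290 zmax -20.4 zmin -59.0 x 10.9
-16 253 zmax -19.6 zmin -54.9 x 9.5
-12 69 zmax -22.1 zmin -44.8 x 6.4
12 196 zmax -19.9 zmin -54.6 x 9.3
16 275 zmax -19.5 zmin -57.5 x 9.7
20 213 zmax -21.2 zmin -57.9 x 11.0
24 22 zmax -48.5 zmin -58.1 x 10.9
```

The finger ends actually sit about 19.5 mm short of the reported TCP, in the depth image and in the empty grasp alike. So I go lower, to TCP z≈0.0135.

Call:
move_arm(increments=[{"xyz": [0,0.8,25],"roll": 0,"grip": 36},{"xyz": [0,0,20],"roll": 0,"grip": 36},{"xyz": [0,0,15],"roll": 0,"grip": 36},{"xyz": [0,0,10],"roll": 0,"grip": 36},{"xyz": [0,0,0],"roll": 0,"grip": 36}])

```text
time_s: 8.18
position: [0.5808, 0.0904, 0.0131]
tcp_rot: [[0.995, -0.096, -0.005], [-0.096, -0.995, 0.0], [-0.005, 0.0, -1.0]]
force: [-0.7, -0.9, 0.0]
opening: 0.357
grasp_force: 0.0
```

Call:
move_arm(increments=[{"xyz": [0,0,0],"roll": 0,"grip": 10},{"xyz": [0,0,0],"roll": 0,"grip": 10},{"xyz": [0,0,0],"roll": 0,"grip": 0},{"xyz": [0,0,0],"roll": 0,"grip": 0},{"xyz": [0,0,0],"roll": 0,"grip": 0}])

```text
time_s: 8.6
position: [0.5836, 0.0902, 0.0165]
tcp_rot: [[0.995, -0.096, 0.003], [-0.096, -0.995, -0.0], [0.003, 0.0, -1.0]]
force: [0.5, -0.7, 3.2]
opening: 0.18
grasp_force: 29.8
```

Call:
move_arm(increments=[{"xyz": [0,0,-15],"roll": 0,"grip": 0},{"xyz": [0,0,-30],"roll": 0,"grip": 0},{"xyz": [0,0,-40],"roll": 0,"grip": 0},{"xyz": [0,0,-40],"roll": 0,"grip": 0},{"xyz": [0,0,-40],"roll": 0,"grip": 0}])

```text
time_s: 9.02
position: [0.5817, 0.0906, 0.1819]
tcp_rot: [[0.995, -0.096, -0.001], [-0.096, -0.995, 0.0], [-0.001, -0.0, -1.0]]
force: [1.9, -0.5, -2.7]
opening: 0.177
grasp_force: 29.7
```

```bash
python3 - <<'E'
from h import *
z=np.load("e.npz"); K,T=z["K"],z["T"]
print("e ring",ray(K,T,193,128,.008),"R",ray(K,T,249,137,0),"L",ray(K,T,117,236,0))
s=bot.read_state()
go([.5,.2,.2],25.8)
K,T=cam("wrist"); im,D=bot.capture("wrist"); cv2.imwrite("pics/m.png",im[...,::-1])
for l in ["ring","ring_center","tray_lip","hook"]:
    for d in bot.spot_in(l,"wrist"): print(l,round(d["conf"],2),np.round(w(T,d["at"]),3), px(K,T,w(T,d["at"])).round())
g=cv2.cvtColor(im,cv2.COLOR_RGB2GRAY)
K2,T2=cam("scene"); im2,_=bot.capture("scene"); cv2.imwrite("pics/m2.png",im2[...,::-1])
cv2.imwrite("pics/mm.png",np.vstack([im[:230,:,::-1],cv2.resize(im2[140:340,200:440,::-1],(640,370))[:,:640]])) 
print(np.vstack([im[:230],im[:230]]).shape)
E
```

```text
e ring [0.62461333 0.29684085 0.008     ] R [0.59353806 0.20238675 0.        ] L [0.44108244 0.5056372  0.        ]
t9.02 pos [0.5817 0.0906 0.1819] th -5.51 -> tool mm [ -91.9 -101.1  -18. ] roll -0.5465 F [ 1.87 -0.49 -2.67] open 0.177 g 29.7
ring_center 0.5 [0.615 0.09  0.2  ] [315. 189.]
tray_lip 0.97 [0.654 0.272 0.126] [ 61. 137.]
hook 0.87 [0.618 0.086 0.204] [322. 184.]
(460, 640, 3)
```

View pics/mm.png

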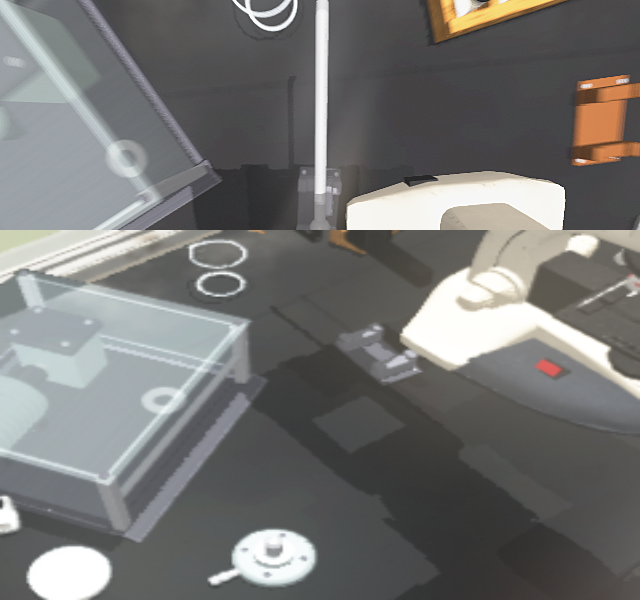

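The ring shows at wrist px (126,157) and the lip's right front corner at (221,180). The rod is held (u≈322) and the rest at scene px about (340,205) is empty.

```bash
cat > rod.py <<'E'
from h import *
go([.582,.0904,.15],25.8)
K,T=cam("wrist"); im,D=bot.capture("wrist"); Tt=np.array(bot.camera_model("wrist")["tool_from_camera"])
v,u=np.mgrid[0:400,0:640]
q=np.stack([(u-K[0,2])/K[0,0]*D,(v-K[1,2])/K[1,1]*D,D],-1)
P=(q@Tt[:3,:3].T+Tt[:3,3])*1e3
m=(P[...,0]>25)&(P[...,0]<140)&(abs(P[...,1])<25)&(P[...,2]<12)&(P[...,2]>-40)&(v<215)&(D>0)
R=[]
for x in range(28,140,6):
    k=m&(abs(P[...,0]-x)<3)
    if k.sum()>4: R.append([x,(P[k][:,1].min()+P[k][:,1].max())/2,P[k][:,2].min()]); print(np.round(R[-1],1),k.sum())
R=np.array(R); R=R[R[:,0]>30]
a=np.polyfit(R[:,0],R[:,1],1); b=np.polyfit(R[:,0],R[:,2],1); print("y at124",np.polyval(a,124),"deg",np.degrees(np.arctan(a[0])),"ztop at 124",np.polyval(b,124),"slope",b[0])
E
python3 rod.py; python3 - <<'E'
from h import *
K,T=cam("wrist"); print("m ring",ray(K,T,126,157,.008),"R",ray(K,T,221,180,0))
E
```

```text
t9.32 pos [0.5808 0.0905 0.1789] th -5.51 -> tool mm [ 1.3 -0.  28.9] roll -0.5465 F [ 0.09  0.65 -1.86] open 0.180 g 29.7
[ 28.   -0.2 -21.9] 123
[ 34.    0.1 -22. ] 131
[ 40.   0. -22.] 139
[ 46.   0. -22.] 139
[ 52.    0.  -21.6] 146
[ 58.    0.  -21.8] 148
[ 64.    0.2 -21.8] 146
[ 70.    0.2 -22.3] 164
[ 76.    0.5 -22.7] 155
[ 82.    0.5 -22. ] 160
[ 88.    0.5 -23.2] 164
[ 94.    0.7 -22.5] 169
[100.    0.7 -22.8] 186
[106.    0.7 -22.4] 187
[112.    0.6 -22.5] 189
[118.    0.6 -21.4] 146
[124.    0.9 -16.4] 15
y at124 0.8433972967544576 deg 0.5709920526680954 ztop at 124 -21.10538524777868 slope 0.01636638305780857
m ring [0.62457398 0.29762564 0.008     ] R [0.5878639 0.201518  0.       ]
```

Call:
move_arm(increments=[{"xyz": [-20,0,0],"roll": -0.1093,"grip": 0},{"xyz": [-20,0,0],"roll": -0.1093,"grip": 0},{"xyz": [-20,0,0],"roll": -0.1093,"grip": 0},{"xyz": [-20,-10,0],"roll": -0.1093,"grip": 0},{"xyz": [-20,-20,0],"roll": -0.1093,"grip": 0}])

```text
time_s: 9.78
position: [0.4743, 0.106, 0.1786]
tcp_rot: [[0.899, 0.438, -0.003], [0.438, -0.899, -0.0], [-0.003, -0.001, -1.0]]
force: [0.1, -0.5, -2.1]
opening: 0.178
grasp_force: 29.7
```

Call:
move_arm(increments=[{"xyz": [0,0,0],"roll": 0,"grip": 0}])

```text
time_s: 9.87
position: [0.4669, 0.1084, 0.1778]
tcp_rot: [[0.898, 0.439, -0.014], [0.439, -0.898, 0.001], [-0.012, -0.007, -1.0]]
force: [-1.0, -1.0, -1.9]
opening: 0.176
grasp_force: 29.7
```

```bash
python3 - <<'E'
from h import *
go([.4144,.1972,.025],25.8)
E
```

```text
t9.87 pos [0.4669 0.1084 0.1778] th 26.05 -> tool mm [  -6.4 -101.7  153.6] roll 0.0044 F [-1.03 -0.97 -1.95] open 0.176 g 29.7
```

Call:
move_arm(increments=[{"xyz": [-1,-33,20],"roll": 0,"grip": 0},{"xyz": [-1,-33,30],"roll": 0,"grip": 0},{"xyz": [-1,-25,30],"roll": 0,"grip": 0},{"xyz": [-1,-10,25],"roll": 0,"grip": 0},{"xyz": [0,0,20],"roll": 0,"grip": 0}])

```text
time_s: 10.28
position: [0.4249, 0.1955, 0.0544]
tcp_rot: [[0.899, 0.437, -0.007], [0.437, -0.899, -0.001], [-0.007, -0.002, -1.0]]
force: [-0.5, -0.8, -1.1]
opening: 0.179
grasp_force: 29.7
```

Call:
move_arm(increments=[{"xyz": [0,0,15],"roll": 0,"grip": 0},{"xyz": [0,0,0],"roll": 0,"grip": 0},{"xyz": [0,0,0],"roll": 0,"grip": 0},{"xyz": [0,0,0],"roll": 0,"grip": 0}])

```text
time_s: 10.62
position: [0.4292, 0.1941, 0.0423]
tcp_rot: [[0.901, 0.435, -0.0], [0.435, -0.901, -0.0], [-0.0, -0.0, -1.0]]
force: [0.4, -0.1, -1.3]
opening: 0.18
grasp_force: 29.7
```

```bash
python3 - <<'E'
from h import *
go([.4144,.1972,.0],25.8)
tip=np.array([.4144,.1972])
s=bot.read_state(); R=np.array(s["tcp_rot"]); t=R@[.122,.0008,.003]+s["position"]; print("tip",t)
for n in ["scene","side"]:
    K,T=cam(n); im,D=bot.capture(n); p=px(K,T,t); print(n,p)
    u0,v0=p.round().astype(int); c=im[v0-40:v0+40,u0-40:u0+40]; cv2.imwrite(f"pics/tip_{n}.png",c[...,::-1])
    np.save(f"tip_{n}.npy",im)
a=[cv2.resize(cv2.imread(f"pics/tip_{n}.png"),(400,400),interpolation=cv2.INTER_CUBIC) for n in ["scene","side"]]
cv2.imwrite("pics/tt.png",np.hstack(a))
E
```

```text
t10.62 pos [0.4292 0.1941 0.0423] th 25.77 -> tool mm [-12.   -9.2  42.3] roll -0.0005 F [ 0.43 -0.08 -1.3 ] open 0.180 g 29.7
tip [0.53942927 0.24639448 0.0392472 ]
scene [299.08217662 234.14010545]
side [296.26287252 242.97894241]
```

```bash
python3 - <<'E'
from h import *
s=bot.read_state(); R=np.array(s["tcp_rot"]); p0=np.array(s["position"])
W=lambda q: R@(np.array(q)/1e3)+p0
for n in ["scene","side"]:
    K,T=cam(n); im,D=bot.capture(n); g=im.astype(int).sum(2)//3
    tr=bot.trace("hook",n); 
    a=px(K,T,W([60,.8,-19])); b=px(K,T,W([122,.8,-19])); c=px(K,T,W([122,.8,3])); print(n,"rod60",a.round(1),"rodend",b.round(1),"tiplow",c.round(1))
    for d in tr[:1]:
        ys,xs=np.nonzero(d["mask"]); print("mask",d["conf"],len(xs),xs.min(),xs.max(),ys.min(),ys.max())
    u0,v0=b.round().astype(int)
    print(u0-9,v0-8); 
    for v in range(v0-8,v0+22): print(v,*["%3d"%x for x in g[v,u0-12:u0+13]])
E
```

```text
scene rod60 [323.4 237. ] rodend [298.7 228.4] tiplow [298.9 233.7]
mask 0.69 259 299 381 230 262
290 220
220 103 142 150 150 152 142 141 144 144 146 144 156 133  95  83  82  83  83  82  82  82  81  81  81  81
221 100 141 147 147 151 135 142 144 144 144 141 156 160 114  86  83  83  83  82  81  81  81  80  80  80
222  91 116 129 129 148 145 144 144 146 144 144 146 139  97  83  82  82  82  82  81  80  80  81  80  80
223  92  93  92  92 134 143 144 145 145 142 145 157 114  87  82  82  82  81  81  81  80  81  80  80  80
224  91  92  92  92 116 140 145 146 144 144 147 138  96  82  82  82  81  81  80  81  81  80  81  80  80
225  94  92  92  99 138 144 146 145 143 147 159 114  86  82  82  82  81  81  81  81  81  81  80  80  80
226  92  93  92 136 143 145 146 143 144 160 142  96  83  83  82  81  81  81  81  81  80  81  79  80  79
227  91  93 100 138 144 146 144 144 146 159 114  87  82  90  99  90  82  81  81  80  81  79  80  79  79
228  92  94 138 145 146 146 143 145 148 140  96  95 119 154 200 177 158 123  91  80  80  80  79  80  79
229  93 108 140 144 146 145 144 148 157 113  86 166 232 23
[... 4650 characters left out ...]
  64  62  65  66  66  51  34  46  57  57  59  63  62  58  59  57  52  54  55
254 142 144 114  61  62  62  63  65  65  64  65  52  35  34  35  34  46  57  56  56  59  58  61  61  62
255 145 140 105  59  62  64  64  65  66  64  63  56  45  44  42  35  36  34  35  35  45  45  44  57  58
256 149 126  69  60  63  64  63  65  64  65  65  64  64  63  56  44  44  43  45  39  38  41  35  33  31
257 155 128  57  63  65  63  65  65  64  64  66  65  65  61  63  62  65  62  64  56  52  56  45  40  39
258 145 114  60  66  64  63  64  65  65  64  64  63  63  61  62  61  62  63  62  62  63  62  63  55  53
259 145 104  63  65  64  65  65  63  64  64  65  65  63  62  61  63  61  61  59  60  62  63  62  63  63
```

Both cameras show the tip at scene px (299,234) and side px (296.4,243.5). That is within 1 px of my model (tool +122, +0.8, lowest +3 mm). Next is a light touch on the worktop to get the height.

Call:
move_arm(increments=[{"xyz": [0,0,14],"roll": 0,"grip": 0},{"xyz": [0,0,12],"roll": 0,"grip": 0},{"xyz": [0,0,7],"roll": 0,"grip": 0},{"xyz": [0,0,2],"roll": 0,"grip": 0},{"xyz": [0,0,0],"roll": 0,"grip": 0}])

```text
time_s: 11.33
position: [0.4288, 0.1941, 0.0072]
tcp_rot: [[0.9, 0.435, -0.001], [0.435, -0.9, -0.0], [-0.001, -0.0, -1.0]]
force: [-0.3, 0.5, -1.3]
opening: 0.181
grasp_force: 29.7
```

Call:
move_arm(increments=[{"xyz": [0,0,0],"roll": 0,"grip": 0},{"xyz": [0,0,0.5],"roll": 0,"grip": 0},{"xyz": [0,0,0],"roll": 0,"grip": 0}])

```text
time_s: 11.58
position: [0.4293, 0.1943, 0.0073]
tcp_rot: [[0.9, 0.435, 0.001], [0.435, -0.9, 0.0], [0.001, 0.0, -1.0]]
force: [0.3, 0.4, -1.4]
opening: 0.177
grasp_force: 29.7
```

```bash
python3 - <<'E'
from h import *
go([.4144,.1972,.0],25.8)
K,T=cam("scene"); a,b=ray(K,T,299.5,221,0),ray(K,T,287.6,245,0); d=b-a; print("toe line scene",a,b,np.degrees(np.arctan2(d[1],d[0]))-90)
K,T=cam("side"); a,b=ray(K,T,292.2,230,0),ray(K,T,286.6,255,0); d=b-a; print("toe line side",a,b,np.degrees(np.arctan2(d[1],d[0]))-90)
E
```

```text
t11.58 pos [0.4293 0.1943 0.0073] th 25.80 -> tool mm [-12.2  -9.1   7.3] roll 0.0000 F [ 0.3   0.42 -1.41] open 0.177 g 29.7
toe line scene [0.59097581 0.20213212 0.        ] [0.55455835 0.2712036  0.        ] 27.80013291602549
toe line side [0.58511756 0.20538916 0.        ] [5.51631240e-01 2.70960886e-01 1.11022302e-16] 27.05259520181245
```

Call:
move_arm(increments=[{"xyz": [0,0,1],"roll": 0,"grip": 0},{"xyz": [0,0,0],"roll": 0,"grip": 0}])

```text
time_s: 11.75
position: [0.4291, 0.1942, 0.0061]
tcp_rot: [[0.9, 0.435, 0.0], [0.435, -0.9, 0.0], [0.0, 0.0, -1.0]]
force: [-0.6, 0.0, -2.0]
opening: 0.183
grasp_force: 29.7
```

Call:
move_arm(increments=[{"xyz": [0,0,1],"roll": 0,"grip": 0},{"xyz": [0,0,0],"roll": 0,"grip": 0}])

```text
time_s: 11.92
position: [0.429, 0.1942, 0.0049]
tcp_rot: [[0.9, 0.435, -0.0], [0.435, -0.9, -0.0], [-0.0, -0.0, -1.0]]
force: [-0.3, 0.2, -2.2]
opening: 0.18
grasp_force: 29.7
```

Call:
move_arm(increments=[{"xyz": [0,0,0.7],"roll": 0,"grip": 0},{"xyz": [0,0,0],"roll": 0,"grip": 0}])

```text
time_s: 12.08
position: [0.4289, 0.1942, 0.0041]
tcp_rot: [[0.9, 0.435, -0.0], [0.435, -0.9, -0.0], [-0.0, -0.0, -1.0]]
force: [-0.2, -0.4, -1.3]
opening: 0.179
grasp_force: 29.7
```

```bash
cat > m.py <<'E'
from h import *
s=bot.read_state(); R=np.array(s["tcp_rot"]); print(s["time_s"],np.round(s["position"],4),"F",(R.T@s["force"]).round(2),"Mtool",(R.T@s["moment"]).round(3))
E
python3 m.py
```

```text
12.0833 [0.4289 0.1942 0.0041] F [-0.41  0.29  1.32] Mtool [-0.021  0.058 -0.02 ]
```

Call:
move_arm(increments=[{"xyz": [0,0,0.8],"roll": 0,"grip": 0},{"xyz": [0,0,0],"roll": 0,"grip": 0}])

```text
time_s: 12.25
position: [0.429, 0.1942, 0.0033]
tcp_rot: [[0.9, 0.435, -0.0], [0.435, -0.9, -0.0], [-0.0, -0.0, -1.0]]
force: [0.9, 0.2, -0.8]
opening: 0.181
grasp_force: 29.7
```

```bash
python3 m.py
```

```text
12.25 [0.429  0.1942 0.0033] F [0.89 0.21 0.8 ] Mtool [ 0.023  0.004 -0.036]
```

Call:
move_arm(increments=[{"xyz": [0,0,0.8],"roll": 0,"grip": 0},{"xyz": [0,0,0],"roll": 0,"grip": 0}])

```text
time_s: 12.42
position: [0.4289, 0.1942, 0.0025]
tcp_rot: [[0.9, 0.435, -0.0], [0.435, -0.9, -0.0], [-0.0, -0.0, -1.0]]
force: [0.3, -0.1, -0.8]
opening: 0.181
grasp_force: 29.7
```

```bash
python3 m.py
```

```text
12.4167 [0.4289 0.1942 0.0025] F [0.24 0.19 0.8 ] Mtool [ 0.011  0.054 -0.01 ]
```

Call:
move_arm(increments=[{"xyz": [0,0,0.6],"roll": 0,"grip": 0},{"xyz": [0,0,0],"roll": 0,"grip": 0}])

```text
time_s: 12.58
position: [0.4289, 0.1941, 0.002]
tcp_rot: [[0.9, 0.435, -0.0], [0.435, -0.9, -0.0], [-0.0, -0.0, -1.0]]
force: [-0.7, -1.1, -1.3]
opening: 0.18
grasp_force: 29.7
```

```bash
python3 m.py
```

```text
12.5833 [0.4289 0.1941 0.002 ] F [-1.12  0.66  1.29] Mtool [-0.028 -0.004  0.014]
```

Call:
move_arm(increments=[{"xyz": [0,0,0.8],"roll": 0,"grip": 0},{"xyz": [0,0,0],"roll": 0,"grip": 0}])

```text
time_s: 12.75
position: [0.4289, 0.1941, 0.0012]
tcp_rot: [[0.9, 0.435, -0.0], [0.435, -0.9, -0.0], [-0.0, -0.0, -1.0]]
force: [-0.3, -0.6, -1.0]
opening: 0.182
grasp_force: 29.7
```

```bash
python3 m.py
```

```text
12.75 [0.4289 0.1941 0.0012] F [-0.5   0.42  1.04] Mtool [-0.036  0.012  0.05 ]
```

Call:
move_arm(increments=[{"xyz": [0,0,0.8],"roll": 0,"grip": 0},{"xyz": [0,0,0],"roll": 0,"grip": 0}])

```text
time_s: 12.92
position: [0.4289, 0.1942, 0.0004]
tcp_rot: [[0.9, 0.435, -0.0], [0.435, -0.9, -0.0], [-0.0, -0.0, -1.0]]
force: [-0.6, -0.1, -0.1]
opening: 0.179
grasp_force: 29.7
```

```bash
python3 m.py
```

```text
12.9167 [4.289e-01 1.942e-01 4.000e-04] F [-0.61 -0.22  0.1 ] Mtool [-0.006  0.013 -0.021]
```

Call:
move_arm(increments=[{"xyz": [0,0,0.8],"roll": 0,"grip": 0},{"xyz": [0,0,0],"roll": 0,"grip": 0}])

```text
time_s: 13.08
position: [0.4288, 0.1941, -0.0005]
tcp_rot: [[0.9, 0.435, -0.0], [0.435, -0.9, -0.0], [-0.0, -0.0, -1.0]]
force: [-1.4, -0.7, 0.2]
opening: 0.18
grasp_force: 29.7
```

```bash
python3 m.py
```

```text
13.0833 [ 0.4288  0.1941 -0.0005] F [-1.58  0.03 -0.24] Mtool [-0.047  0.054 -0.014]
```

```bash
python3 rod.py | tail -9; python3 m.py
```

```text
[ 82.    0.  -24.4] 1062
[ 88.    0.  -25.2] 1169
[ 94.    0.  -25.1] 1217
[100.    0.1 -25.8] 1200
[106.   -0.  -25.8] 1264
[ 1.12e+02  1.00e-01 -2.66e+01] 1302
[ 1.18e+02 -1.00e-01 -2.56e+01] 1261
[124.   -0.  -17.6] 1043
y at124 -0.005924536617899469 deg -0.016271342023927556 ztop at 124 -24.382610192532262 slope -0.002044091422513784
13.1333 [ 4.289e-01  1.941e-01 -4.000e-04] F [-1.25  0.21 -0.43] Mtool [ 0.021  0.007 -0.021]
```

Call:
move_arm(increments=[{"xyz": [0,0,0.8],"roll": 0,"grip": 0},{"xyz": [0,0,0],"roll": 0,"grip": 0}])

```text
time_s: 13.3
position: [0.4291, 0.1942, -0.0012]
tcp_rot: [[0.9, 0.435, 0.0], [0.435, -0.9, 0.0], [0.0, 0.0, -1.0]]
force: [-1.0, -0.7, 0.3]
opening: 0.179
grasp_force: 29.8
```

```bash
python3 m.py;  python3 - <<'E'
from h import *
s=bot.read_state(); R=np.array(s["tcp_rot"]); p0=np.array(s["position"])
W=lambda q: R@(np.array(q)/1e3)+p0
for n in ["scene","side"]:
    K,T=cam(n); im,D=bot.capture(n); g=im.astype(int).sum(2)//3
    b=px(K,T,W([122,.8,-19])); c=px(K,T,W([122,.8,3])); print(n,"rodend",b.round(1),"tiplow",c.round(1))
    u0,v0=b.round().astype(int)
    for v in range(v0-3,v0+13): print(v,u0-5,*["%3d"%x for x in g[v,u0-5:u0+9]])
E
```

```text
13.3 [ 0.4291  0.1942 -0.0012] F [-1.2   0.18 -0.34] Mtool [-0.041  0.049  0.052]
scene rodend [299.2 239.3] tiplow [299.4 244.3]
236 294  81  80  80  80  78  78  78  78  77  77  77  76  76  76
237 294  80  81  79  79  79  79  82  92  85  78  77  76  77  76
238 294  81  80  79  79  91 115 131 180 169 152 116  85  77  76
239 294  80  80  80  79 146 226 225 248 254 254 239 174 121  89
240 294  80  80  80  79 140 174 162 165 217 238 252 254 242 186
241 294  80  80  80  80 118 139 124  87  88 120 181 228 251 254
242 294  80  80  80  79 116 140 123  87  78  77  81 112 137 206
243 294  80  80  80  79  99 133  96  78  77  77  77  77  77  86
244 294  80  79  80  79  65  69  60  57  68  70  75  75  75  76
245 294  80  80  80  80  68  64  62  61  56  56  66  69  69  75
246 294  80  80  80  79  79  78  67  64  62  59  56  55  54  67
247 294  80  80  80  79  78  78  78  78  67  75  66  63  56  55
248 294  80  80  79  79  79  78  78  78  77  78  77  77  65  62
249 294  80  80  79  79  78  78  78  78  77  78  78  77  77  76
250 294  80  80  79  78  78  78  78  78  78  78  77  77  77  77
251 294  8
[... 424 characters left out ...]
 291  62  61  62  59  75 125 144 107  61  56  77 104 143 189
250 291  61  60  62  60  79 125 134  87  52  55  54  47  48  51
251 291  60  62  61  61  74 109 110  66  43  44  46  50  53  56
252 291  61  63  61  62  52  37  35  27  26  25  38  46  44  44
253 291  61  61  63  62  61  60  52  43  43  39  32  30  26  27
254 291  62  62  62  63  62  61  61  60  60  53  42  43  40  42
255 291  63  61  62  61  62  59  61  60  59  59  62  61  62  59
256 291  62  61  61  63  63  60  59  59  60  60  60  59  59  59
257 291  60  62  62  61  61  61  60  59  59  60  59  62  58  59
258 291  62  61  62  60  61  61  59  59  60  59  59  60  60  61
259 291  64  61  62  61  62  60  60  59  59  59  60  58  60  57
```

Call:
move_arm(increments=[{"xyz": [0,0,-6],"roll": 0,"grip": 0},{"xyz": [0,0,-12],"roll": 0,"grip": 0},{"xyz": [0,0,-6],"roll": 0,"grip": 0},{"xyz": [0,0,0],"roll": 0,"grip": 0},{"xyz": [0,0,0],"roll": 0,"grip": 0}])

```text
time_s: 13.82
position: [0.4295, 0.1943, 0.0233]
tcp_rot: [[0.9, 0.435, 0.001], [0.435, -0.9, 0.0], [0.001, 0.0, -1.0]]
force: [0.4, 0.6, -1.7]
opening: 0.179
grasp_force: 29.8
```

```bash
cat > tipc.py <<'E'
from h import *
s=bot.read_state(); R=np.array(s["tcp_rot"]); p0=np.array(s["position"])
W=lambda q: R@(np.array(q)/1e3)+p0
print(p0.round(4))
for n in ["scene","side"]:
    K,T=cam(n); im,D=bot.capture(n); g=im.astype(int).sum(2)//3
    b=px(K,T,W([122,.8,-19])); c=px(K,T,W([122,.8,3])); print(n,"rodend",b.round(1),"tiplow",c.round(1))
    u0,v0=b.round().astype(int)
    for v in range(v0-2,v0+9): print(v,u0-4,*["%3d"%x for x in g[v,u0-4:u0+6]])
E
python3 tipc.py; python3 rod.py|tail -16; python3 m.py
```

```text
[0.4295 0.1943 0.0233]
scene rodend [298.9 233.4] tiplow [299.1 238.6]
231 295  97  78  77  77  78  77  76  77  76  76
232 295  82  77  77  78  77  80  88  81  77  76
233 295  79  78  77  90 114 129 176 161 121  91
234 295  78  78  78 161 228 229 251 254 240 187
235 295  79  78  78 207 191 163 184 225 246 252
236 295  79  78  78 133 141 120  90 104 130 190
237 295  79  78  78 134 144 112  82  76  76  84
238 295  79  78  78 135 141 109  81  76  77  76
239 295  79  78  78  89 103  84  76  77  76  75
240 295  79  79  78  78  77  76  76  77  75  75
241 295  79  79  78  78  77  77  76  77  77  75
side rodend [296.1 242.4] tiplow [296.2 246.7]
240 292  60  60  60  60  59  57  59  57  55  56
241 292  61  60  59  59  57  52  51  53  53  45
242 292  63  60  61  55  75 114 153 204 232 200
243 292  62  62  60  60 149 225 250 255 255 255
244 292  63  62  60  69 190 241 213 218 245 254
245 292  63  62  60  76 129 154 116  68  66  89
246 292  64  62  61  77 122 150 114  51  54  54
247 292  62  62  60  70 113 135 102  56  59  56
248 292  63  64  62  61  66  67  57  60  60  58
249 292  61  62  61  63  60  59  58  60  61  60
250 292  62  64  62  61  63  59  56  59  58  59
[ 40.   -0.2 -22.2] 129
[ 46.   -0.2 -22.2] 130
[ 52.   -0.2 -22.5] 130
[ 58.   -0.5 -22.5] 138
[ 64.   -0.2 -22.6] 156
[ 70.   -0.2 -22.6] 167
[ 76.   -0.2 -22.9] 169
[ 82.   -0.2 -22.4] 177
[ 88.   -0.2 -22.8] 175
[ 94.   -0.2 -23.3] 179
[100.   -0.2 -23.2] 182
[106.   -0.2 -23.1] 188
[112.   -0.  -23.5] 202
[118.    0.  -22.5] 153
[124.    0.2 -17.3] 20
y at124 -0.042708671383113794 deg 0.17305550172814366 ztop at 124 -21.80932989839669 slope 0.01312868171028967
13.9667 [0.4288 0.1941 0.0226] F [0.03 0.34 1.28] Mtool [-0.002  0.038  0.004]
```

Call:
move_arm(increments=[{"xyz": [8,-9,0],"roll": 0,"grip": 0},{"xyz": [18,0,0],"roll": 0,"grip": 0},{"xyz": [18,0,0],"roll": 0,"grip": 0},{"xyz": [18,0,0],"roll": 0,"grip": 0},{"xyz": [16,0,0],"roll": 0,"grip": 0}])

```text
time_s: 14.38
position: [0.4965, 0.2376, 0.0225]
tcp_rot: [[0.9, 0.436, 0.001], [0.436, -0.9, 0.0], [0.001, -0.0, -1.0]]
force: [0.9, 0.6, -1.3]
opening: 0.184
grasp_force: 29.8
```

Call:
move_arm(increments=[{"xyz": [12,0,0],"roll": 0,"grip": 0},{"xyz": [8,0,0],"roll": 0,"grip": 0},{"xyz": [0,0,0],"roll": 0,"grip": 0},{"xyz": [0,0,0],"roll": 0,"grip": 0}])

```text
time_s: 14.72
position: [0.5126, 0.2452, 0.0224]
tcp_rot: [[0.9, 0.436, -0.001], [0.436, -0.9, -0.0], [-0.001, -0.0, -1.0]]
force: [-0.1, -0.5, -2.1]
opening: 0.181
grasp_force: 29.8
```

```bash
python3 m.py; python3 - <<'E'
from h import *
s=bot.read_state(); R=np.array(s["tcp_rot"]); p0=np.array(s["position"])
W=lambda q: R@(np.array(q)/1e3)+p0
print("tip",W([122,.5,3]))
O=[]
for n in ["scene","side"]:
    K,T=cam(n); im,D=bot.capture(n)
    t=W([122,.5,-19]); f=W([122,.5,3]); r=[.6237,.2973,.008]
    print(n,"tip px",px(K,T,t).round(1),px(K,T,f).round(1),"ring px",px(K,T,r).round(1))
    u0,v0=px(K,T,r).round().astype(int)
    O.append(cv2.resize(im[v0-30:v0+30,u0-40:u0+40,::-1],(400,300),interpolation=cv2.INTER_CUBIC)); print("crop origin",u0-40,v0-30,"x5")
cv2.imwrite("pics/r.png",np.hstack(O))
E
```

```text
14.7167 [0.5126 0.2452 0.0224] F [-0.3   0.36  2.1 ] Mtool [-0.016 -0.001  0.016]
tip [0.62264013 0.29790587 0.01917372]
scene tip px [260.5 223.9] [261.3 229.2] ring px [261.6 231.4]
crop origin 222 201 x5
side tip px [256.3 239.4] [257.2 243.8] ring px [257.4 245.6]
crop origin 217 216 x5
```

View pics/r.png

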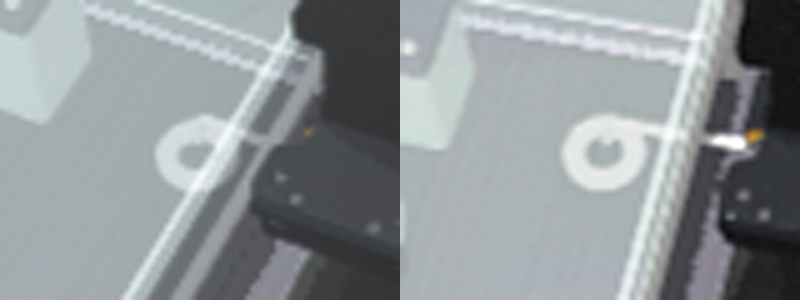

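The ring shows at scene px (261.4,231.6) and side px (257.4,246.4), with the rod's end over the hole. The projected tip falls inside it, so I lower now.

Call:
move_arm(increments=[{"xyz": [0,0,4],"roll": 0,"grip": 0},{"xyz": [0,0,4],"roll": 0,"grip": 0},{"xyz": [0,0,3],"roll": 0,"grip": 0},{"xyz": [0,0,0],"roll": 0,"grip": 0}])

```text
time_s: 15.15
position: [0.5124, 0.2446, 0.011]
tcp_rot: [[0.9, 0.435, -0.002], [0.435, -0.9, -0.0], [-0.002, -0.0, -1.0]]
force: [-0.8, -0.7, -1.7]
opening: 0.179
grasp_force: 29.8
```

```bash
python3 m.py
```

```text
15.15 [0.5124 0.2446 0.011 ] F [-0.99  0.26  1.68] Mtool [-0.033  0.001 -0.018]
```

Call:
move_arm(increments=[{"xyz": [0,0,2],"roll": 0,"grip": 0},{"xyz": [0,0,2],"roll": 0,"grip": 0},{"xyz": [0,0,1.5],"roll": 0,"grip": 0},{"xyz": [0,0,0],"roll": 0,"grip": 0},{"xyz": [0,0,0],"roll": 0,"grip": 0}])

```text
time_s: 15.57
position: [0.5133, 0.2449, 0.0063]
tcp_rot: [[0.9, 0.435, -0.0], [0.435, -0.9, -0.0], [-0.0, -0.0, -1.0]]
force: [0.8, 0.6, -0.4]
opening: 0.179
grasp_force: 29.8
```

```bash
python3 m.py; sleep 0; python3 m.py
```

```text
15.5667 [0.5133 0.2449 0.0063] F [ 0.96 -0.15  0.43] Mtool [-0.002  0.089 -0.023]
15.5667 [0.5133 0.2449 0.0063] F [ 0.96 -0.15  0.43] Mtool [-0.002  0.089 -0.023]
```

Call:
move_arm(increments=[{"xyz": [-4,0,-0.5],"roll": 0,"grip": 0},{"xyz": [-6,0,0],"roll": 0,"grip": 0},{"xyz": [-6,0,0],"roll": 0,"grip": 0},{"xyz": [-6,0,0],"roll": 0,"grip": 0},{"xyz": [0,0,0],"roll": 0,"grip": 0}])

```text
time_s: 15.98
position: [0.4911, 0.2346, 0.0067]
tcp_rot: [[0.9, 0.435, -0.003], [0.435, -0.9, -0.001], [-0.003, -0.001, -1.0]]
force: [-1.0, 0.8, -1.4]
opening: 0.182
grasp_force: 29.8
```

```bash
cat > trk.py <<'E'
from h import *
# ring: fit a bright annulus (42/20 mm) projected at height z over a grid of world positions
def ringfit(c,z=.008,rad=.03,cams=("scene","side")):
    best=None; ims={}
    for n in cams:
        K,T=cam(n); im,D=bot.capture(n); ims[n]=(K,T,cv2.cvtColor(im,cv2.COLOR_RGB2GRAY).astype(np.float32))
    a=np.linspace(0,2*np.pi,48,endpoint=False)
    def val(n,cx,cy,r):
        K,T,g=ims[n]; P=np.stack([cx+r*np.cos(a),cy+r*np.sin(a),0*a+z],1); p=(P-T[:3,3])@T[:3,:3]; q=p@K.T; q=q[:,:2]/q[:,2:]
        return cv2.remap(g,q[:,0].astype(np.float32)[None],q[:,1].astype(np.float32)[None],cv2.INTER_LINEAR)[0]
    for n in cams:
        R=[]
        for dx in np.arange(-rad,rad+.001,.001):
            for dy in np.arange(-rad,rad+.001,.001):
                cx,cy=c[0]+dx,c[1]+dy
                R.append((np.median(val(n,cx,cy,.0155))-.5*np.median(val(n,cx,cy,.006))-.5*np.median(val(n,cx,cy,.025)),cx,cy))
        R.sort(reverse=True); print(n,"ring",np.round(R[0],4),np.round(R[3],4))
if __name__=="__main__":
    import sys; c=list(map(float,sys.argv[1:3])); z=float(sys.argv[3]) if len(sys.argv)>3 else .008
    ringfit(c,z)
    s=bot.read_state(); R=np.array(s["tcp_rot"]); print("tip",(R@[.122,.0005,.003]+s["position"]).round(4))
E
python3 m.py; python3 trk.py .615 .293; python3 -c "
import cv2;print(cv2.imread('pics/r.png').shape)"
```

```text
15.9833 [0.4911 0.2346 0.0067] F [-0.6  -1.15  1.39] Mtool [ 0.04   0.005 -0.041]
scene ring [32.4541  0.585   0.283 ] [30.5566  0.609   0.294 ]
side ring [53.9448  0.606   0.29  ] [52.8672  0.606   0.289 ]
tip [0.603  0.2878 0.0039]
(300, 800, 3)
```

The ring moved about 19 mm with the tip, so it is hooked. I keep drawing it out, lifting to follow the lip.

Call:
move_arm(increments=[{"xyz": [-4,0,0],"roll": 0,"grip": 0},{"xyz": [-4,0,0],"roll": 0,"grip": 0},{"xyz": [-4,0,0],"roll": 0,"grip": 0},{"xyz": [-4,0,0],"roll": 0,"grip": 0}])

```text
time_s: 16.42
position: [0.4794, 0.2284, 0.0069]
tcp_rot: [[0.9, 0.435, 0.001], [0.435, -0.9, 0.0], [0.001, 0.0, -1.0]]
force: [0.8, 0.9, -0.5]
opening: 0.177
grasp_force: 29.8
```

```bash
python3 m.py; python3 trk.py .592 .283 .010
```

```text
16.4167 [0.4794 0.2284 0.0069] F [ 1.14 -0.49  0.47] Mtool [-0.002  0.314  0.026]
scene ring [35.9072  0.569   0.272 ] [35.2817  0.596   0.256 ]
side ring [49.1597  0.589   0.255 ] [45.9094  0.586   0.254 ]
tip [0.5886 0.2809 0.0039]
```

Call:
move_arm(increments=[{"xyz": [-3.6,0,-1],"roll": 0,"grip": 0},{"xyz": [-3.6,0,-1],"roll": 0,"grip": 0},{"xyz": [-3.6,0,-1],"roll": 0,"grip": 0}])

```text
time_s: 16.77
position: [0.4687, 0.2235, 0.0098]
tcp_rot: [[0.9, 0.435, -0.001], [0.435, -0.9, -0.0], [-0.001, -0.0, -1.0]]
force: [-0.3, 0.3, -2.3]
opening: 0.179
grasp_force: 29.8
```

```bash
python3 m.py; python3 trk.py .582 .278 .012
```

```text
16.7667 [0.4687 0.2235 0.0098] F [-0.12 -0.38  2.28] Mtool [0.015 0.014 0.019]
scene ring [47.2595  0.583   0.28  ] [43.8726  0.558   0.267 ]
side ring [65.5732  0.557   0.268 ] [61.5999  0.581   0.279 ]
tip [0.578  0.2759 0.0066]
```

Call:
move_arm(increments=[{"xyz": [-3.6,0,-1],"roll": 0,"grip": 0},{"xyz": [-3.6,0,-1],"roll": 0,"grip": 0},{"xyz": [0,0,0],"roll": 0,"grip": 0}])

```text
time_s: 17.12
position: [0.4616, 0.2202, 0.0119]
tcp_rot: [[0.9, 0.435, -0.002], [0.435, -0.9, -0.0], [-0.002, -0.0, -1.0]]
force: [-0.5, -0.3, -2.6]
opening: 0.18
grasp_force: 29.8
```

```bash
python3 m.py; python3 trk.py .576 .277 .013
```

```text
17.1167 [0.4616 0.2202 0.0119] F [-0.56  0.03  2.55] Mtool [ 0.013  0.001 -0.023]
scene ring [65.7649  0.552   0.264 ] [61.3174  0.552   0.265 ]
side ring [105.4761   0.55     0.265 ] [100.1929   0.551    0.266 ]
tip [0.5727 0.2731 0.0088]
```

Call:
move_arm(increments=[{"xyz": [-3.5,0,0],"roll": 0,"grip": 0},{"xyz": [-3.5,0,0.5],"roll": 0,"grip": 0},{"xyz": [0,0,0],"roll": 0,"grip": 0}])

```text
time_s: 17.47
position: [0.4552, 0.2171, 0.0111]
tcp_rot: [[0.9, 0.435, -0.002], [0.435, -0.9, -0.0], [-0.002, -0.0, -1.0]]
force: [-0.3, 0.3, -2.3]
opening: 0.182
grasp_force: 29.8
```

```bash
python3 m.py; python3 trk.py .570 .274 .013
```

```text
17.4667 [0.4552 0.2171 0.0111] F [-0.11 -0.37  2.31] Mtool [-0.047 -0.003 -0.07 ]
scene ring [105.6731   0.545    0.262 ] [91.032  0.568  0.271]
side ring [137.2773   0.545    0.264 ] [118.8418   0.546    0.263 ]
tip [0.5662 0.27   0.0081]
```

```bash
cat > rk.py <<'E'
from h import *
for n in ["scene","side"]:
    K,T=cam(n); im,D=bot.capture(n)
    for l in ["ring"]:
        for d in bot.spot_in(l,n): print(n,l,round(d["conf"],2),np.round(w(T,d["at"]),3), px(K,T,w(T,d["at"])).round())
        for d in bot.trace(l,n):
            ys,xs=np.nonzero(d["mask"]); print(" mask",round(d["conf"],2),len(xs),xs.min(),xs.max(),ys.min(),ys.max())
E
python3 rk.py; python3 - <<'E'
from h import *
K,T=cam("side"); im,D=bot.capture("side"); g=im.astype(int).sum(2)//3
s=bot.read_state(); R=np.array(s["tcp_rot"]); p0=np.array(s["position"])
print("tip px",px(K,T,R@[.122,.0005,.003]+p0),"rodend",px(K,T,R@[.122,.0005,-.019]+p0),px(K,T,[.545,.263,.013]))
u0,v0=px(K,T,[.556,.266,.013]).round().astype(int)
for v in range(v0-13,v0+14): print(v,u0-16,*["%3d"%x for x in g[v,u0-16:u0+17]])
E
```

```text
side ring 0.56 [0.565 0.268 0.009] [283. 250.]
side ring 0.3 [0.409 0.2   0.033] [351. 259.]
 mask 0.43 131 274 288 242 256
tip px [281.90513731 249.95806704] rodend [281.52459007 245.68820891] [290.52882181 251.6918323 ]
237 270 175 216 236 207 184 191 184 160 138  87  68  70  71  68 105 138 138 137 135 151 125  54  60  59  58  59  61  59  60  58  59  58  58
238 270 180 222 230 191 195 192 163 158 126  71  69  71  71  79 116 138 136 137 136 139 109  58  59  59  60  61  56  59  57  58  57  57  59
239 270 188 229 227 185 206 199 155 151 112  67  70  69  67 106 139 138 138 136 142 138 100  58  59  59  58  59  60  61  60  59  57  58  58
240 270 206 236 221 184 205 195 159 139  91  66  70  67  66 102 137 138 137 134 153 136  67  59  60  59  58  60  57  58  58  58  58  56  56
241 270 217 234 203 191 192 173 158 125  73  77  83  87 102 129 139 134 135 135 150 123  54  60  60  60  60  60  59  60  60  60  56  57  57
242 270 224 225 184 198 193 161 155 134 111 125 132 135 191 227 201 163 138 136 140 111  56  62  61  61  60  61  58  59  60  59  56  57  59
243 270 237 224 179 204 199 155 149 15
[... 2201 characters left out ...]

259 270 179 158 134  88  69  72  72  69 104 140 141 142 140 145 143 103  61  63  63  63  62  63  63  61  62  60  61  60  59  60  60  61  58
260 270 161 158 125  72  71  73  70  80 116 140 141 139 136 153 135  69  60  64  63  63  62  62  61  63  63  62  62  59  59  60  60  58  60
261 270 152 152 113  66  71  71  70 100 133 140 143 138 138 152 126  60  60  62  63  61  62  61  60  62  62  62  59  59  60  58  60  62  60
262 270 158 141  93  68  73  71  70  84 119 141 142 138 140 139 105  57  62  63  63  63  63  62  62  61  62  59  60  60  59  59  60  60  61
263 270 158 130  79  70  73  71  69 108 139 142 141 137 141 127  84  61  62  66  64  62  64  62  63  62  63  62  59  60  59  59  59  59  60
```

The ring's annulus is clear in the side pixels (u 274–288, v 242–256), with the tip against the front wall of its hole at u≈282 while it crosses the crest. I keep going, down the front slope.

Call:
move_arm(increments=[{"xyz": [-3.5,0,1.6],"roll": 0,"grip": 0},{"xyz": [-3.5,0,1.7],"roll": 0,"grip": 0},{"xyz": [-3.5,0,1.6],"roll": 0,"grip": 0},{"xyz": [0,0,0],"roll": 0,"grip": 0}])

```text
time_s: 18.25
position: [0.4457, 0.2125, 0.006]
tcp_rot: [[0.9, 0.435, -0.002], [0.435, -0.9, -0.0], [-0.002, -0.0, -1.0]]
force: [-0.1, -0.3, -0.8]
opening: 0.18
grasp_force: 29.8
```

```bash
python3 m.py; python3 rk.py
```

```text
18.25 [0.4457 0.2125 0.006 ] F [-0.24  0.23  0.85] Mtool [ 0.009  0.126 -0.014]
scene ring 0.52 [0.563 0.272 0.012] [285. 240.]
 mask 0.63 198 278 294 232 248
side ring 0.65 [0.559 0.266 0.005] [285. 251.]
side ring 0.42 [0.624 0.395 0.116] [224. 253.]
 mask 0.72 116 278 291 243 257
```

Call:
move_arm(increments=[{"xyz": [-4,0,1],"roll": 0,"grip": 0},{"xyz": [-4,0,0],"roll": 0,"grip": 0},{"xyz": [-4,0,0],"roll": 0,"grip": 0},{"xyz": [0,0,0],"roll": 0,"grip": 0}])

```text
time_s: 18.88
position: [0.4345, 0.2072, 0.0053]
tcp_rot: [[0.9, 0.435, -0.002], [0.435, -0.9, -0.001], [-0.002, -0.001, -1.0]]
force: [-0.1, 0.5, -1.2]
opening: 0.178
grasp_force: 29.8
```

```bash
python3 m.py; python3 rk.py
```

```text
18.8833 [0.4345 0.2072 0.0053] F [ 0.16 -0.46  1.2 ] Mtool [ 0.038  0.06  -0.062]
scene ring 0.58 [0.55  0.266 0.01 ] [290. 243.]
 mask 0.72 155 283 299 235 250
side ring 0.64 [0.55  0.263 0.007] [289. 252.]
 mask 0.72 130 283 297 245 259
```

Call:
move_arm(increments=[{"xyz": [-5,0,0.5],"roll": 0,"grip": 0},{"xyz": [-5,0,0.5],"roll": 0,"grip": 0},{"xyz": [-5,0,0],"roll": 0,"grip": 0},{"xyz": [-5,0,0],"roll": 0,"grip": 0},{"xyz": [-5,0,0],"roll": 0,"grip": 0}])

```text
time_s: 19.6
position: [0.4131, 0.1965, 0.0044]
tcp_rot: [[0.9, 0.435, -0.0], [0.435, -0.9, -0.0], [-0.0, -0.0, -1.0]]
force: [0.2, -0.2, -2.4]
opening: 0.177
grasp_force: 29.8
```

Call:
move_arm(increments=[{"xyz": [-5,0,0],"roll": 0,"grip": 0},{"xyz": [-5,0,0],"roll": 0,"grip": 0},{"xyz": [-4,0,0],"roll": 0,"grip": 0},{"xyz": [0,0,0],"roll": 0,"grip": 0},{"xyz": [2,0,0],"roll": 0,"grip": 0}])

```text
time_s: 20.02
position: [0.4022, 0.1914, 0.0044]
tcp_rot: [[0.9, 0.435, -0.001], [0.435, -0.9, -0.0], [-0.001, -0.0, -1.0]]
force: [-0.1, 0.1, -1.2]
opening: 0.18
grasp_force: 29.8
```

```bash
python3 m.py; python3 rk.py
```

```text
20.0167 [0.4022 0.1914 0.0044] F [-0.06 -0.11  1.23] Mtool [ 0.045  0.02  -0.025]
scene ring 0.68 [0.517 0.247 0.009] [305. 247.]
 mask 0.71 162 298 314 241 256
side ring 0.7 [0.514 0.243 0.002] [305. 255.]
 mask 0.58 157 297 313 248 262
 mask 0.16 272 205 222 311 331
```

Ring is at about (0.516,0.245), x ≈ -0.175 in the pump frame, out on the worktop. I lift the rod and carry it back to the rest.

Call:
move_arm(increments=[{"xyz": [1,0,-4],"roll": 0,"grip": 0},{"xyz": [1,0,-6],"roll": 0,"grip": 0},{"xyz": [0,0,-10],"roll": 0,"grip": 0},{"xyz": [0,0,-30],"roll": 0,"grip": 0},{"xyz": [0,0,-35],"roll": 0,"grip": 0}])

```text
time_s: 20.73
position: [0.4032, 0.1921, 0.0894]
tcp_rot: [[0.9, 0.435, -0.005], [0.435, -0.9, -0.001], [-0.005, -0.001, -1.0]]
force: [0.6, 0.1, -1.3]
opening: 0.174
grasp_force: 29.8
```

```bash
python3 m.py; python3 rk.py
```

```text
20.7333 [0.4032 0.1921 0.0894] F [0.6  0.15 1.34] Mtool [-0.048  0.061 -0.017]
scene ring 0.47 [0.516 0.246 0.009] [306. 247.]
scene ring 0.19 [0.383 0.376 0.013] [300. 320.]
 mask 0.68 167 298 314 241 256
side ring 0.63 [0.517 0.24  0.005] [305. 253.]
 mask 0.52 196 297 314 248 263
```

Call:
move_arm(increments=[{"xyz": [0,0,-40],"roll": 0,"grip": 0},{"xyz": [0,0,-40],"roll": 0,"grip": 0},{"xyz": [20,28,-25],"roll": 0,"grip": 0},{"xyz": [20,28,0],"roll": 0,"grip": 0},{"xyz": [20,28,0],"roll": 0,"grip": 0}])

```text
time_s: 21.45
position: [0.496, 0.1431, 0.1945]
tcp_rot: [[0.9, 0.436, 0.001], [0.436, -0.9, 0.0], [0.001, 0.0, -1.0]]
force: [0.2, 0.4, -1.8]
opening: 0.18
grasp_force: 29.8
```

Call:
move_arm(increments=[{"xyz": [20,28,0],"roll": 0,"grip": 0},{"xyz": [18,28,0],"roll": 0,"grip": 0},{"xyz": [18,28,0],"roll": 0.1093,"grip": 0},{"xyz": [0,0,0],"roll": 0.1093,"grip": 0},{"xyz": [0,0,0],"roll": 0.1093,"grip": 0}])

```text
time_s: 21.87
position: [0.5826, 0.0904, 0.1912]
tcp_rot: [[0.993, 0.114, -0.004], [0.114, -0.993, 0.0], [-0.004, -0.0, -1.0]]
force: [-0.7, 0.9, -2.1]
opening: 0.176
grasp_force: 29.8
```

Call:
move_arm(increments=[{"xyz": [0,0,0],"roll": 0.1093,"grip": 0},{"xyz": [0,0,0],"roll": 0.1093,"grip": 0},{"xyz": [0,0,0],"roll": 0,"grip": 0},{"xyz": [0,0,0],"roll": 0,"grip": 0}])

```text
time_s: 22.2
position: [0.5807, 0.092, 0.192]
tcp_rot: [[0.996, -0.093, -0.004], [-0.093, -0.996, 0.0], [-0.004, 0.0, -1.0]]
force: [0.8, -0.3, -2.1]
opening: 0.181
grasp_force: 29.8
```

```bash
python3 -c "
from h import *
go([.582,.0904,.0165],-5.5)"; python3 rod.py | tail -9; python3 - <<'E'
from h import *
# handle heading/offset check vs rest: rest base from wrist
K,T=cam("wrist"); bot.capture("wrist")
for d in bot.spot_in("tool_rest","wrist"): print(d["conf"],w(T,d["at"]))
E
```

```text
t22.20 pos [0.5807 0.092  0.192 ] th -5.36 -> tool mm [  2.1   1.4 175.5] roll 0.0025 F [ 0.84 -0.28 -2.14] open 0.181 g 29.8
[ 82.   -0.3 -22.9] 172
[ 88.   -0.3 -22.8] 180
[ 94.   -0.3 -22.9] 180
[100.   -0.3 -22.6] 187
[106.   -0.3 -23.2] 188
[112.   -0.  -23.1] 200
[118.   -0.  -21.9] 149
[124.   -0.  -15.9] 11
y at124 -0.12291598826971373 deg 0.12472406055998829 ztop at 124 -21.262020933192197 slope 0.01947283867553377
0.68 [0.55604617 0.09910014 0.00544791]
0.58 [ 0.61418626 -0.21201235  0.00520131]
```

Call:
move_arm(increments=[{"xyz": [1,1,30],"roll": 0,"grip": 0},{"xyz": [0,0,35],"roll": 0,"grip": 0},{"xyz": [0,0,35],"roll": 0,"grip": 0},{"xyz": [0,0,25],"roll": 0,"grip": 0},{"xyz": [0,0,15],"roll": 0,"grip": 0}])

```text
time_s: 22.77
position: [0.5804, 0.0911, 0.0506]
tcp_rot: [[0.995, -0.095, -0.005], [-0.095, -0.996, 0.0], [-0.005, 0.0, -1.0]]
force: [0.3, -0.2, -2.7]
opening: 0.181
grasp_force: 29.8
```

Call:
move_arm(increments=[{"xyz": [0,0,0],"roll": 0,"grip": 0},{"xyz": [0,0,0],"roll": 0,"grip": 0}])

```text
time_s: 22.93
position: [0.5822, 0.0911, 0.0532]
tcp_rot: [[0.995, -0.095, -0.002], [-0.095, -0.995, 0.0], [-0.002, 0.0, -1.0]]
force: [-0.4, -0.1, -1.9]
opening: 0.179
grasp_force: 29.8
```

```bash
python3 -c "
from h import *
go([.582,.0904,.0165],-5.5)"
```

```text
t22.93 pos [0.5822 0.0911 0.0532] th -5.46 -> tool mm [-0.1  0.7 36.7] roll 0.0007 F [-0.42 -0.12 -1.91] open 0.179 g 29.8
```

Call:
move_arm(increments=[{"xyz": [0,0.7,12],"roll": 0,"grip": 0},{"xyz": [0,0,12],"roll": 0,"grip": 0},{"xyz": [0,0,8],"roll": 0,"grip": 0},{"xyz": [0,0,2.5],"roll": 0,"grip": 0},{"xyz": [0,0,0],"roll": 0,"grip": 0}])

```text
time_s: 23.35
position: [0.5819, 0.0903, 0.0186]
tcp_rot: [[0.995, -0.096, -0.002], [-0.096, -0.995, 0.0], [-0.002, 0.0, -1.0]]
force: [-0.0, 0.2, -1.2]
opening: 0.18
grasp_force: 29.8
```

Call:
move_arm(increments=[{"xyz": [0,0,1],"roll": 0,"grip": 0},{"xyz": [0,0,0],"roll": 0,"grip": 0}])

```text
time_s: 23.52
position: [0.5829, 0.0903, 0.0186]
tcp_rot: [[0.995, -0.096, 0.001], [-0.096, -0.995, -0.0], [0.001, -0.0, -1.0]]
force: [-0.4, -0.4, -1.4]
opening: 0.18
grasp_force: 29.8
```

Call:
move_arm(increments=[{"xyz": [0,0,1],"roll": 0,"grip": 0},{"xyz": [0,0,0],"roll": 0,"grip": 0}])

```text
time_s: 23.68
position: [0.5829, 0.0903, 0.0177]
tcp_rot: [[0.995, -0.096, 0.001], [-0.096, -0.995, -0.0], [0.001, -0.0, -1.0]]
force: [-0.3, -0.5, -1.5]
opening: 0.181
grasp_force: 29.8
```

Call:
move_arm(increments=[{"xyz": [0,0,1],"roll": 0,"grip": 0},{"xyz": [0,0,1],"roll": 0,"grip": 0},{"xyz": [0,0,0],"roll": 0,"grip": 0}])

```text
time_s: 23.93
position: [0.583, 0.0902, 0.0165]
tcp_rot: [[0.995, -0.096, 0.001], [-0.096, -0.995, -0.0], [0.001, -0.0, -1.0]]
force: [-1.2, -0.4, 5.2]
opening: 0.179
grasp_force: 29.8
```

Call:
move_arm(increments=[{"xyz": [0,0,0],"roll": 0,"grip": 25},{"xyz": [0,0,0],"roll": 0,"grip": 34},{"xyz": [0,0,0],"roll": 0,"grip": 34},{"xyz": [0,0,0],"roll": 0,"grip": 34},{"xyz": [0,0,0],"roll": 0,"grip": 34}])

```text
time_s: 24.35
position: [0.5825, 0.0903, 0.0153]
tcp_rot: [[0.995, -0.096, -0.0], [-0.096, -0.995, 0.0], [-0.0, 0.0, -1.0]]
force: [0.2, -0.2, -0.5]
opening: 0.333
grasp_force: 0.0
```

Call:
move_arm(increments=[{"xyz": [0,0,-8],"roll": 0,"grip": 34},{"xyz": [0,0,-20],"roll": 0,"grip": 34},{"xyz": [0,0,-35],"roll": 0,"grip": 34},{"xyz": [0,0,-40],"roll": 0,"grip": 34},{"xyz": [0,0,-40],"roll": 0,"grip": 34}])

```text
time_s: 24.77
position: [0.5818, 0.0903, 0.1598]
tcp_rot: [[0.995, -0.096, -0.002], [-0.096, -0.995, 0.0], [-0.002, 0.0, -1.0]]
force: [0.4, 0.1, 0.6]
opening: 0.342
grasp_force: 0.0
```

```bash
python3 - <<'E'
from h import *
go([.516,.2455,.1],25.8)
K,T=cam("wrist"); im,D=bot.capture("wrist"); v,u=np.mgrid[0:400,0:640]
q=np.stack([(u-K[0,2])/K[0,0]*D,(v-K[1,2])/K[1,1]*D,D],-1); P=q@T[:3,:3].T+T[:3,3]
h=P[(D>.12)&(P[...,0]>.5)&(P[...,0]<.6)&(P[...,1]>.06)&(P[...,1]<.13)&(P[...,2]>.04)&(P[...,2]<.06)]
c=h[:,:2].mean(0); U,s,Vt=np.linalg.svd(h[:,:2]-c); print("handle",len(h),c,h[:,2].mean(),h[:,2].std(),np.degrees(np.arctan(Vt[0][1]/Vt[0][0])),np.ptp((h[:,:2]-c)@Vt.T,axis=0),h[:,0].max(),h[:,0].min())
K,T=cam("scene"); im,D=bot.capture("scene"); q=np.stack([(u-K[0,2])/K[0,0]*D,(v-K[1,2])/K[1,1]*D,D],-1); P=q@T[:3,:3].T+T[:3,3]
# ring and port masks
for n in ["scene","side"]:
    K,T=cam(n); bot.capture(n)
    for l,z in [("ring",.006)]:
        for d in bot.trace(l,n):
            ys,xs=np.nonzero(d["mask"]); cu,cv=(xs.min()+xs.max())/2,(ys.min()+ys.max())/2; print(n,l,round(d["conf"],2),len(xs),ray(K,T,cu,cv,.004).round(4))
    for d in bot.spot_in("filter_port",n): print(n,"port",d["conf"],w(T,d["at"]).round(3))
E
```

```text
t24.77 pos [0.5818 0.0903 0.1598] th -5.51 -> tool mm [ -80.3 -148.2   59.9] roll -0.5465 F [0.38 0.05 0.58] open 0.342 g 0.0
handle 1311 [0.5521993  0.09525818] 0.048936686690690116 0.0022553635681717803 -7.455797750779589 [0.08604559 0.01676702] 0.595803776615486 0.5103953534579316
scene ring 0.47 161 [0.5164 0.2448 0.004 ]
scene port 0.86 [0.382 0.37  0.014]
side ring 0.46 134 [0.5137 0.245  0.004 ]
side port 0.97 [0.385 0.37  0.013]
```

The rod is back in its rest (top 49 mm, level). Next I go above the ring.

Call:
move_arm(increments=[{"xyz": [-16,-29,-4],"roll": 0,"grip": 65},{"xyz": [-16,-30,-4],"roll": 0,"grip": 65},{"xyz": [-16,-30,-4],"roll": 0,"grip": 65},{"xyz": [-16,-30,0],"roll": 0,"grip": 65},{"xyz": [-16,-29,0],"roll": 0,"grip": 65}])

```text
time_s: 25.58
position: [0.5158, 0.2463, 0.169]
tcp_rot: [[0.995, -0.097, -0.003], [-0.097, -0.995, -0.001], [-0.003, 0.001, -1.0]]
force: [0.9, 0.6, 0.6]
opening: 0.616
grasp_force: 0.0
```

Call:
move_arm(increments=[{"xyz": [0,0,0],"roll": -0.1093,"grip": 65},{"xyz": [0,0,0],"roll": -0.1093,"grip": 65},{"xyz": [0,0,0],"roll": -0.1093,"grip": 65},{"xyz": [0,0,0],"roll": -0.1093,"grip": 65},{"xyz": [0,0,0],"roll": -0.1093,"grip": 65}])

```text
time_s: 26.0
position: [0.5161, 0.2452, 0.1686]
tcp_rot: [[0.898, 0.44, -0.004], [0.44, -0.898, -0.001], [-0.004, -0.001, -1.0]]
force: [-0.3, -0.7, 0.9]
opening: 0.651
grasp_force: 0.0
```

Call:
move_arm(increments=[{"xyz": [0,0,0],"roll": 0,"grip": 65},{"xyz": [0,0,0],"roll": 0,"grip": 65}])

```text
time_s: 26.17
position: [0.5165, 0.245, 0.1691]
tcp_rot: [[0.902, 0.433, -0.003], [0.433, -0.902, -0.001], [-0.003, -0.001, -1.0]]
force: [-1.2, -0.1, -0.5]
opening: 0.65
grasp_force: 0.0
```

```bash
cat > rw.py <<'E'
from h import *
import sys
c=np.array([float(sys.argv[1]),float(sys.argv[2])])
K,T=cam("wrist"); im,D=bot.capture("wrist"); v,u=np.mgrid[0:400,0:640]
q=np.stack([(u-K[0,2])/K[0,0]*D,(v-K[1,2])/K[1,1]*D,D],-1); P=q@T[:3,:3].T+T[:3,3]
m=(D>.12)&(np.hypot(P[...,0]-c[0],P[...,1]-c[1])<.04)&(P[...,2]>.003)&(P[...,2]<.02)
h=P[m]; print("ring pts",len(h),"z",np.median(h[:,2]),"min/max",h.min(0).round(4),h.max(0).round(4))
g=(cv2.cvtColor(im,cv2.COLOR_RGB2GRAY)*m).astype(np.uint8)
(x,y),r=cv2.minEnclosingCircle(h[:,:2].astype(np.float32)*1000); print("circle",x,y,r)
for d in bot.trace("ring","wrist")[:2]:
    ys,xs=np.nonzero(d["mask"]); e=cv2.fitEllipse(np.stack([xs,ys],1)[cv2.convexHull(np.stack([xs,ys],1).astype(np.int32),returnPoints=False).ravel()].astype(np.float32)); print("mask",round(d["conf"],2),len(xs),np.round(e[0],1),np.round(e[1],1),ray(K,T,*e[0],.006).round(4))
go([*c,.1],25.8)
E
python3 rw.py .516 .2452
```

```text
ring pts 862 z 0.005880105453462681 min/max [0.4878 0.2253 0.0031] [0.5358 0.2706 0.0083]
circle 509.1224060058594 251.5054473876953 28.619461059570312
mask 0.57 820 [317.4 180.6] [36.6 37.6] [0.5156 0.2464 0.006 ]
t26.27 pos [0.5168 0.2451 0.1696] th 25.67 -> tool mm [-0.6 -0.4 69.6] roll -0.0023 F [-0.05 -0.19 -0.28] open 0.649 g 0.0
```

Call:
move_arm(increments=[{"xyz": [-0.7,-1.8,30],"roll": 0,"grip": 65},{"xyz": [0,0,35],"roll": 0,"grip": 65},{"xyz": [0,0,35],"roll": 0,"grip": 65},{"xyz": [0,0,25],"roll": 0,"grip": 65},{"xyz": [0,0,15],"roll": 0,"grip": 65}])

```text
time_s: 26.68
position: [0.5137, 0.2459, 0.0272]
tcp_rot: [[0.901, 0.433, -0.005], [0.433, -0.901, -0.001], [-0.005, -0.001, -1.0]]
force: [-0.8, 0.4, -1.0]
opening: 0.648
grasp_force: 0.0
```

Call:
move_arm(increments=[{"xyz": [0,0,10],"roll": 0,"grip": 65},{"xyz": [0,0,0],"roll": 0,"grip": 65},{"xyz": [0,0,0],"roll": 0,"grip": 65}])

```text
time_s: 26.93
position: [0.5159, 0.2466, 0.0203]
tcp_rot: [[0.901, 0.435, -0.0], [0.435, -0.901, -0.0], [-0.0, -0.0, -1.0]]
force: [0.0, 0.1, 0.8]
opening: 0.65
grasp_force: 0.0
```

```bash
python3 -c "
from h import *
go([.5154,.2464,-.018],25.8)"; python3 rw.py .5154 .2464
```

```text
t26.93 pos [0.5159 0.2466 0.0203] th 25.75 -> tool mm [-0.6 -0.1 38.3] roll -0.0008 F [0.02 0.13 0.76] open 0.650 g 0.0
ring pts 2347 z 0.005862142926849334 min/max [0.4949 0.2253 0.003 ] [0.5359 0.2661 0.008 ]
circle 515.4121704101562 245.62229919433594 20.8891544342041
mask 0.82 2388 [320.4 227.4] [60.3 63.3] [0.5166 0.246  0.006 ]
t27.03 pos [0.5169 0.2469 0.0216] th 25.77 -> tool mm [ -1.4  -0.2 -78.4] roll -0.0005 F [0.11 0.   0.04] open 0.648 g 0.0
```

Call:
move_arm(increments=[{"xyz": [-1.3,0.5,14],"roll": 0,"grip": 65},{"xyz": [0,0,13],"roll": 0,"grip": 65},{"xyz": [0,0,8],"roll": 0,"grip": 65},{"xyz": [0,0,3],"roll": 0,"grip": 65},{"xyz": [0,0,0],"roll": 0,"grip": 65}])

```text
time_s: 27.45
position: [0.5149, 0.2456, -0.0175]
tcp_rot: [[0.9, 0.435, 0.0], [0.435, -0.9, 0.0], [0.0, 0.0, -1.0]]
force: [0.8, -0.6, -0.3]
opening: 0.65
grasp_force: 0.0
```

Call:
move_arm(increments=[{"xyz": [0,0,0],"roll": 0,"grip": 65},{"xyz": [0,0,0],"roll": 0,"grip": 65}])

```text
time_s: 27.62
position: [0.5155, 0.2458, -0.0168]
tcp_rot: [[0.9, 0.435, 0.002], [0.435, -0.9, 0.0], [0.002, 0.0, -1.0]]
force: [-1.0, -0.4, 0.3]
opening: 0.649
grasp_force: 0.0
```

```bash
python3 -c "
from h import *
go([.5154,.2456,-.0183],25.8)"
```

```text
t27.62 pos [ 0.5155  0.2458 -0.0168] th 25.80 -> tool mm [-0.2  0.1  1.5] roll -0.0000 F [-0.96 -0.45  0.3 ] open 0.649 g 0.0
```

Call:
move_arm(increments=[{"xyz": [0,0,1],"roll": 0,"grip": 60},{"xyz": [0,0,0],"roll": 0,"grip": 50},{"xyz": [0,0,0],"roll": 0,"grip": 42},{"xyz": [0,0,0],"roll": 0,"grip": 35},{"xyz": [0,0,0],"roll": 0,"grip": 35}])

```text
time_s: 28.03
position: [0.515, 0.2456, -0.0184]
tcp_rot: [[0.9, 0.435, 0.0], [0.435, -0.9, 0.0], [0.0, 0.0, -1.0]]
force: [-0.1, 0.4, 1.3]
opening: 0.459
grasp_force: 30.0
```

Call:
move_arm(increments=[{"xyz": [0,0,0],"roll": 0,"grip": 35},{"xyz": [0,0,0],"roll": 0,"grip": 35},{"xyz": [0,0,0],"roll": 0,"grip": 35}])

```text
time_s: 28.28
position: [0.515, 0.2456, -0.0184]
tcp_rot: [[0.9, 0.435, 0.0], [0.435, -0.9, 0.0], [0.0, 0.0, -1.0]]
force: [0.3, 0.2, 2.9]
opening: 0.464
grasp_force: 30.0
```

Call:
move_arm(increments=[{"xyz": [0,0,-10],"roll": 0,"grip": 35},{"xyz": [0,0,-25],"roll": 0,"grip": 35},{"xyz": [0,0,-35],"roll": 0,"grip": 35},{"xyz": [0,0,-35],"roll": 0,"grip": 35},{"xyz": [0,0,-20],"roll": 0,"grip": 35}])

```text
time_s: 28.7
position: [0.5161, 0.2461, 0.1101]
tcp_rot: [[0.9, 0.435, 0.004], [0.435, -0.9, 0.001], [0.004, 0.001, -1.0]]
force: [0.5, 0.4, -0.8]
opening: 0.459
grasp_force: 30.0
```

Call:
move_arm(increments=[{"xyz": [0,0,0],"roll": 0,"grip": 35},{"xyz": [0,0,0],"roll": 0,"grip": 35}])

```text
time_s: 28.87
position: [0.5154, 0.2458, 0.108]
tcp_rot: [[0.9, 0.435, 0.003], [0.435, -0.9, 0.001], [0.003, 0.001, -1.0]]
force: [-0.1, 0.4, -0.8]
opening: 0.458
grasp_force: 30.0
```

```bash
cat > held.py <<'E'
from h import *
K,T=cam("wrist"); im,D=bot.capture("wrist"); v,u=np.mgrid[0:400,0:640]; Tt=np.array(bot.camera_model("wrist")["tool_from_camera"])
q=np.stack([(u-K[0,2])/K[0,0]*D,(v-K[1,2])/K[1,1]*D,D],-1); P=(q@Tt[:3,:3].T+Tt[:3,3])*1e3
m=(D>.12)&(abs(P[...,0])<30)&(abs(P[...,1])<24)&(P[...,2]>-32)&(P[...,2]<-14)
for x in range(-24,30,4):
    k=m&(abs(P[...,0]-x)<2)
    if k.sum()>3: print(x,k.sum(),"y",P[k][:,1].min().round(1),P[k][:,1].max().round(1),"z",np.median(P[k][:,2]).round(1))
k=m&(abs(P[...,1])<17)&(P[...,2]>-30); A=np.c_[P[k][:,:2],np.ones(k.sum())]; print("plane",np.linalg.lstsq(A,P[k][:,2],rcond=None)[0],"xmax",P[k][:,0].max(),"xmin",P[k][:,0].min())
E
python3 held.py; python3 -c "
from h import *
go([.386,.368,.1],25.8)"
```

```text
-8 4 y -8.9 6.9 z -21.0
-4 240 y -21.1 19.2 z -24.2
0 295 y -21.1 19.2 z -24.3
4 328 y -21.2 19.2 z -24.3
8 467 y -23.8 24.0 z -24.3
12 528 y -23.6 24.0 z -24.3
16 404 y -16.4 14.1 z -24.2
20 233 y -11.7 9.7 z -23.6
plane [ 1.61810868e-02  1.05354426e-03 -2.41908739e+01] xmax 20.94186476077993 xmin -6.318079949317129
t28.92 pos [0.5142 0.2455 0.1065] th 25.80 -> tool mm [ -62.1 -166.1    6.5] roll -0.0000 F [-0.05 -0.58 -0.6 ] open 0.457 g 30.0
```

Call:
move_arm(increments=[{"xyz": [-15,-30,-4],"roll": 0,"grip": 35},{"xyz": [-20,-34,-4],"roll": 0,"grip": 35},{"xyz": [-20,-34,0],"roll": 0,"grip": 35},{"xyz": [-20,-34,0],"roll": 0,"grip": 35},{"xyz": [-17,-34,0],"roll": 0,"grip": 35}])

```text
time_s: 29.33
position: [0.3562, 0.3542, 0.1125]
tcp_rot: [[0.901, 0.434, -0.005], [0.434, -0.901, -0.003], [-0.006, 0.001, -1.0]]
force: [-0.4, 0.4, -0.5]
opening: 0.46
grasp_force: 30.0
```

Call:
move_arm(increments=[{"xyz": [0,0,0],"roll": 0,"grip": 35},{"xyz": [0,0,0],"roll": 0,"grip": 35},{"xyz": [0,0,0],"roll": 0,"grip": 35},{"xyz": [0,0,0],"roll": 0,"grip": 35}])

```text
time_s: 29.67
position: [0.3606, 0.3544, 0.1137]
tcp_rot: [[0.901, 0.434, -0.001], [0.434, -0.901, -0.001], [-0.001, 0.0, -1.0]]
force: [-0.0, -0.3, -0.1]
opening: 0.457
grasp_force: 30.0
```

```bash
cat > port.py <<'E'
from h import *
go([.386,.368,.1],25.8)
K,T=cam("wrist"); im,D=bot.capture("wrist"); v,u=np.mgrid[0:400,0:640]; Tt=np.array(bot.camera_model("wrist")["tool_from_camera"]); s=bot.read_state()
q=np.stack([(u-K[0,2])/K[0,0]*D,(v-K[1,2])/K[1,1]*D,D],-1); Q=q@Tt[:3,:3].T+Tt[:3,3]; P=Q@np.array(s["tcp_rot"]).T+s["position"]
near=(D>.18)&(np.hypot(P[...,0]-.386,P[...,1]-.368)<.05)&(Q[...,2]>0)
for lo,hi,n in [(.047,.056,"stub top"),(.030,.056,"stub"),(.021,.027,"shoulder"),(.011,.017,"foot")]:
    k=near&(P[...,2]>lo)&(P[...,2]<hi)
    if k.sum()>5:
        h=Q[k]*1e3; (x,y),r=cv2.minEnclosingCircle(h[:,:2].astype(np.float32)); print(n,k.sum(),"mean",h[:,:2].mean(0).round(1),"circle",round(x,1),round(y,1),round(r,1),"x",h[:,0].min().round(1),h[:,0].max().round(1),"y",h[:,1].min().round(1),h[:,1].max().round(1),"z",P[k][:,2].max().round(4))
E
python3 port.py; python3 held.py | tail -4
```

```text
t29.67 pos [0.3606 0.3544 0.1137] th 25.74 -> tool mm [28.8 -1.2 13.7] roll -0.0011 F [-0.03 -0.26 -0.05] open 0.457 g 30.0
stub top 240 mean [30.3  1.4] circle 29.9 1.6 7.1 x 23.2 36.6 y -5.5 7.8 z 0.053
stub 319 mean [31.2  1.3] circle 29.9 1.4 7.4 x 22.9 37.2 y -5.7 8.6 z 0.053
shoulder 745 mean [31.4  1.3] circle 29.9 1.3 15.9 x 14.1 45.7 y -13.6 17.0 z 0.0268
foot 3280 mean [32.3  0.3] circle 35.5 -6.3 42.1 x -3.3 63.3 y -42.2 33.9 z 0.0169
12 513 y -23.9 24.0 z -24.3
16 418 y -16.0 14.0 z -24.3
20 231 y -11.7 9.2 z -23.6
plane [ 1.51352960e-02  2.94286924e-03 -2.42231086e+01] xmax 21.113314800256813 xmin -6.636640611989416
```

Call:
move_arm(increments=[{"xyz": [12,1,0],"roll": 0,"grip": 35},{"xyz": [11,1.2,10],"roll": 0,"grip": 35},{"xyz": [6.8,0,20],"roll": 0,"grip": 35},{"xyz": [0,0,20],"roll": 0,"grip": 35},{"xyz": [0,0,12],"roll": 0,"grip": 35}])

```text
time_s: 30.18
position: [0.3887, 0.3649, 0.0508]
tcp_rot: [[0.901, 0.433, -0.001], [0.433, -0.901, -0.001], [-0.001, 0.0, -1.0]]
force: [-0.2, -1.0, 0.7]
opening: 0.459
grasp_force: 30.0
```

Call:
move_arm(increments=[{"xyz": [0,0,6],"roll": 0,"grip": 35},{"xyz": [0,0,0],"roll": 0,"grip": 35},{"xyz": [0,0,0],"roll": 0,"grip": 35},{"xyz": [0,0,0],"roll": 0,"grip": 35}])

```text
time_s: 30.52
position: [0.3884, 0.3661, 0.0471]
tcp_rot: [[0.901, 0.435, 0.001], [0.435, -0.901, 0.001], [0.002, -0.0, -1.0]]
force: [0.7, -0.2, -0.9]
opening: 0.464
grasp_force: 30.0
```

```bash
python3 port.py; python3 - <<'E'
from h import *
K,T=cam("wrist"); im,D=bot.capture("wrist"); v,u=np.mgrid[0:400,0:640]; Tt=np.array(bot.camera_model("wrist")["tool_from_camera"])
q=np.stack([(u-K[0,2])/K[0,0]*D,(v-K[1,2])/K[1,1]*D,D],-1); P=(q@Tt[:3,:3].T+Tt[:3,3])*1e3
# what is seen through/around the hole, within |x|<14
m=(D>.1)&(np.hypot(P[...,0],P[...,1]+1)<13)&(P[...,2]>-40)
for z0 in range(-32,0,3):
    k=m&(P[...,2]>=z0)&(P[...,2]<z0+3)
    if k.sum()>3: print("z",z0,k.sum(),"x",P[k][:,0].min().round(1),P[k][:,0].max().round(1),"y",P[k][:,1].min().round(1),P[k][:,1].max().round(1))
E
```

```text
t30.52 pos [0.3884 0.3661 0.0471] th 25.76 -> tool mm [ -1.3  -2.8 -52.9] roll -0.0008 F [ 0.7  -0.15 -0.87] open 0.464 g 30.0
stub top 7 mean [-4.  -1.2] circle -2.0 0.1 6.4 x -7.1 -1.3 y -6.2 6.5 z 0.0473
stub 16 mean [-4.  -1.2] circle -2.0 -0.1 6.7 x -7.4 -1.2 y -6.8 6.6 z 0.0473
shoulder 522 mean [8.7 0.4] circle -0.3 -0.1 16.1 x -15.3 15.6 y -14.9 15.5 z 0.0261
foot 3825 mean [ 8.4 -1.1] circle 6.4 -7.0 41.6 x -33.0 32.7 y -42.1 32.8 z 0.017
z -26 418 x -5.2 12.9 y -13.9 11.9
z -23 42 x -6.3 10.2 y -10.9 9.5
z -5 167 x -5.3 2.6 y -4.9 5.8
z -2 47 x -7.2 0.8 y -6.8 6.6
```

Call:
move_arm(increments=[{"xyz": [-0.3,1,5],"roll": 0,"grip": 35},{"xyz": [0,0,5],"roll": 0,"grip": 35},{"xyz": [0,0,2],"roll": 0,"grip": 35},{"xyz": [0,0,2],"roll": 0,"grip": 35},{"xyz": [0,0,0],"roll": 0,"grip": 35}])

```text
time_s: 31.03
position: [0.3873, 0.3648, 0.0319]
tcp_rot: [[0.9, 0.435, -0.001], [0.435, -0.9, -0.001], [-0.001, 0.0, -1.0]]
force: [0.1, 0.6, -1.1]
opening: 0.465
grasp_force: 30.0
```

Call:
move_arm(increments=[{"xyz": [0,0,2],"roll": 0,"grip": 35},{"xyz": [0,0,2],"roll": 0,"grip": 35},{"xyz": [0,0,0],"roll": 0,"grip": 35}])

```text
time_s: 31.28
position: [0.3875, 0.3648, 0.0281]
tcp_rot: [[0.9, 0.435, -0.0], [0.435, -0.9, -0.0], [-0.001, 0.0, -1.0]]
force: [-0.9, -0.0, -1.2]
opening: 0.46
grasp_force: 30.0
```

```bash
python3 m.py; python3 held.py | tail -3
```

```text
31.2833 [0.3875 0.3648 0.0281] F [-0.81 -0.38  1.22] Mtool [0.011 0.026 0.035]
16 407 y -16.0 14.1 z -24.3
20 228 y -11.7 9.3 z -23.5
plane [-4.74672731e-02 -6.61372001e-03 -2.30404687e+01] xmax 21.225630764567924 xmin -6.363897441038727
```

Call:
move_arm(increments=[{"xyz": [0,0,3],"roll": 0,"grip": 35},{"xyz": [0,0,3],"roll": 0,"grip": 35},{"xyz": [0,0,3],"roll": 0,"grip": 35},{"xyz": [0,0,0],"roll": 0,"grip": 35}])

```text
time_s: 31.67
position: [0.3873, 0.3647, 0.0187]
tcp_rot: [[0.9, 0.435, -0.001], [0.435, -0.9, -0.001], [-0.001, 0.0, -1.0]]
force: [0.3, -0.3, -0.7]
opening: 0.462
grasp_force: 30.0
```

Call:
move_arm(increments=[{"xyz": [0,0,3],"roll": 0,"grip": 35},{"xyz": [0,0,3],"roll": 0,"grip": 35},{"xyz": [0,0,2],"roll": 0,"grip": 35},{"xyz": [0,0,0],"roll": 0,"grip": 35},{"xyz": [0,0,0],"roll": 0,"grip": 35}])

```text
time_s: 32.08
position: [0.3876, 0.3648, 0.0112]
tcp_rot: [[0.9, 0.435, -0.0], [0.435, -0.9, -0.0], [-0.0, 0.0, -1.0]]
force: [0.0, 0.3, -0.8]
opening: 0.461
grasp_force: 30.0
```

```bash
python3 m.py; python3 held.py | tail -3
```

```text
32.0833 [0.3876 0.3648 0.0112] F [ 0.17 -0.28  0.84] Mtool [ 0.016  0.046 -0.016]
16 400 y -16.0 14.1 z -24.2
20 230 y -11.7 10.2 z -23.6
plane [ 1.09089970e-02 -1.52435318e-03 -2.40851650e+01] xmax 21.01904632846237 xmin -5.857566306735618
```

Next, down in small steps until it touches the shoulder.

Call:
move_arm(increments=[{"xyz": [0,0,1],"roll": 0,"grip": 35},{"xyz": [0,0,1],"roll": 0,"grip": 35},{"xyz": [0,0,1],"roll": 0,"grip": 35},{"xyz": [0,0,0],"roll": 0,"grip": 35}])

```text
time_s: 32.47
position: [0.3876, 0.3649, 0.0083]
tcp_rot: [[0.9, 0.435, -0.0], [0.435, -0.9, -0.0], [-0.0, 0.0, -1.0]]
force: [0.5, 0.0, -0.3]
opening: 0.463
grasp_force: 30.0
```

Call:
move_arm(increments=[{"xyz": [0,0,0.7],"roll": 0,"grip": 35},{"xyz": [0,0,0],"roll": 0,"grip": 35},{"xyz": [0,0,0],"roll": 0,"grip": 35}])

```text
time_s: 32.72
position: [0.3877, 0.3649, 0.0077]
tcp_rot: [[0.9, 0.435, -0.0], [0.435, -0.9, -0.0], [-0.0, -0.0, -1.0]]
force: [0.7, -0.2, -1.8]
opening: 0.463
grasp_force: 30.0
```

Call:
move_arm(increments=[{"xyz": [0,0,0.7],"roll": 0,"grip": 35},{"xyz": [0,0,0],"roll": 0,"grip": 35},{"xyz": [0,0,0],"roll": 0,"grip": 35}])

```text
time_s: 32.97
position: [0.3877, 0.3649, 0.007]
tcp_rot: [[0.9, 0.435, -0.0], [0.435, -0.9, -0.0], [-0.0, -0.0, -1.0]]
force: [0.2, -0.5, -0.5]
opening: 0.455
grasp_force: 30.0
```

Call:
move_arm(increments=[{"xyz": [0,0,0.7],"roll": 0,"grip": 35},{"xyz": [0,0,0],"roll": 0,"grip": 35},{"xyz": [0,0,0],"roll": 0,"grip": 35}])

```text
time_s: 33.22
position: [0.3877, 0.3649, 0.0063]
tcp_rot: [[0.9, 0.435, -0.0], [0.435, -0.9, -0.0], [-0.0, 0.0, -1.0]]
force: [-0.2, 0.1, -1.4]
opening: 0.46
grasp_force: 30.0
```

Call:
move_arm(increments=[{"xyz": [0,0,0],"roll": 0,"grip": 50},{"xyz": [0,0,0],"roll": 0,"grip": 62},{"xyz": [0,0,0],"roll": 0,"grip": 66},{"xyz": [0,0,0],"roll": 0,"grip": 66},{"xyz": [0,0,0],"roll": 0,"grip": 66}])

```text
time_s: 33.63
position: [0.3878, 0.365, 0.0064]
tcp_rot: [[0.9, 0.435, 0.0], [0.435, -0.9, 0.0], [0.0, -0.0, -1.0]]
force: [0.4, -0.3, 0.1]
opening: 0.643
grasp_force: 0.0
```

```bash
python3 held.py; python3 m.py
```

```text
-4 284 y -21.2 19.3 z -23.4
0 339 y -21.1 19.2 z -23.3
4 415 y -21.2 19.8 z -23.5
8 561 y -20.4 18.5 z -23.5
12 470 y -18.8 16.7 z -23.6
16 394 y -15.6 13.5 z -23.5
20 218 y -11.3 9.3 z -23.0
plane [-4.50088933e-02 -8.01206774e-03 -2.26555741e+01] xmax 20.95800128994113 xmin -6.289178717618957
33.6833 [0.3878 0.365  0.0064] F [ 0.12  1.23 -0.76] Mtool [-0.042 -0.03  -0.019]
```

The ring's top is at 29.8 mm, which matches 24+6, so it is down on the shoulder. I withdraw and check.

Call:
move_arm(increments=[{"xyz": [0,0,-8],"roll": 0,"grip": 66},{"xyz": [0,0,-20],"roll": 0,"grip": 66},{"xyz": [0,0,-35],"roll": 0,"grip": 66},{"xyz": [-15,0,-38],"roll": 0,"grip": 66},{"xyz": [-15,0,-30],"roll": 0,"grip": 66}])

```text
time_s: 34.1
position: [0.3616, 0.3523, 0.1399]
tcp_rot: [[0.9, 0.435, 0.002], [0.435, -0.9, 0.002], [0.003, -0.0, -1.0]]
force: [-0.1, 0.2, 0.4]
opening: 0.66
grasp_force: 0.0
```

Call:
move_arm(increments=[{"xyz": [0,0,0],"roll": 0,"grip": 66},{"xyz": [0,0,0],"roll": 0,"grip": 66},{"xyz": [0,0,0],"roll": 0,"grip": 66}])

```text
time_s: 34.35
position: [0.3608, 0.3519, 0.1376]
tcp_rot: [[0.9, 0.435, 0.001], [0.435, -0.9, 0.0], [0.001, -0.0, -1.0]]
force: [-0.1, 0.4, -0.2]
opening: 0.66
grasp_force: 0.0
```

```bash
python3 - <<'E'
from h import *
go([.3876,.3649,.1])
K,T=cam("wrist"); im,D=bot.capture("wrist"); v,u=np.mgrid[0:400,0:640]
q=np.stack([(u-K[0,2])/K[0,0]*D,(v-K[1,2])/K[1,1]*D,D],-1); P=q@T[:3,:3].T+T[:3,3]
near=(D>.18)&(np.hypot(P[...,0]-.3876,P[...,1]-.3649)<.03)
for lo,hi,n in [(.036,.056,"stub"),(.027,.034,"ring")]:
    h=P[near&(P[...,2]>lo)&(P[...,2]<hi)]; (x,y),r=cv2.minEnclosingCircle(h[:,:2].astype(np.float32)*1e3); A=np.c_[h[:,:2],np.ones(len(h))]
    print(n,len(h),round(x,1),round(y,1),round(r,1),"z",np.median(h[:,2]).round(4),"tilt",np.linalg.lstsq(A,h[:,2],rcond=None)[0][:2].round(3))
for n in ["scene","side"]:
    K,T=cam(n); im,D=bot.capture(n)
    for l in ["hook_grip","petri_dish","dropper_bottle"]:
        for d in bot.spot_in(l,n)[:1]: print(n,l,round(d["conf"],2),w(T,d["at"]).round(3))
E
```

```text
t34.35 pos [0.3608 0.3519 0.1376] th 25.80 -> tool mm [29.8 -0.  37.6] roll 0.0000 F [-0.14  0.41 -0.25] open 0.660 g 0.0
stub 250 388.1 366.1 7.4 z 0.0495 tilt [-0.32  -0.147]
ring 1273 387.3 366.2 20.8 z 0.0299 tilt [-0.002 -0.002]
scene petri_dish 0.75 [0.477 0.504 0.017]
scene dropper_bottle 0.75 [0.57  0.506 0.042]
side hook_grip 0.72 [0.613 0.09  0.034]
side petri_dish 0.58 [0.474 0.502 0.016]
side dropper_bottle 0.61 [0.563 0.51  0.034]
```

```bash
python3 - <<'E'
from h import *
a=np.radians(-7.5); ex=np.array([np.cos(a),np.sin(a)])
for n in ["scene","side"]:
    K,T=cam(n); im,D=bot.capture(n); v,u=np.mgrid[0:400,0:640]
    q=np.stack([(u-K[0,2])/K[0,0]*D,(v-K[1,2])/K[1,1]*D,D],-1); P=q@T[:3,:3].T+T[:3,3]
    h=P[(D>0)&(abs(P[...,0]-.55)<.06)&(abs(P[...,1]-.095)<.025)&(P[...,2]>.043)&(P[...,2]<.06)]
    if len(h)<5: print(n,"hidden",len(h)); continue
    t=(h[:,:2]-[.55,.095])@ex; print(n,len(h),h.mean(0).round(4),"along",t.min().round(3),t.max().round(3),"slope",np.polyfit(t,h[:,2],1)[0].round(3))
    b=P[(D>0)&(abs(P[...,0]-.55)<.07)&(abs(P[...,1]-.10)<.05)&(P[...,2]>.018)&(P[...,2]<.033)&(P[...,1]>.1)]; print(" saddles (left side) x",np.histogram(b[:,0],bins=np.arange(.49,.62,.01)))
E
```

```text
scene hidden 0
side 25 [0.5757 0.0942 0.0474] along 0.017 0.034 slope 0.051
 saddles (left side) x (array([ 0,  0,  0,  0,  0,  0,  0,  0, 16, 12,  0,  0]), array([0.49, 0.5 , 0.51, 0.52, 0.53, 0.54, 0.55, 0.56, 0.57, 0.58, 0.59,
       0.6 , 0.61]))
```

```bash
python3 -c "
from rig import bot
print(bot.hand_in())"
```

```text
the job is handed in; nothing more can be done
None
```

The job is handed in, with no verdict returned: the ring lies flat on the port's shoulder, about 0.8 mm off centre by the wrist camera. The rod is back in its rest, and the petri dish and dropper bottle have not moved; the small beaker was never found in the images, so it is unchecked.

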